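# Clear the washed-up pile off the steamer pot

### The arm

A 6-joint arm with a two-finger parallel gripper is mounted at the origin on the work surface. World frame = base frame: x ahead of the robot, y to its left, z up, the work surface at z = 0. Lengths are in m, angles in rad, forces in N, time in s.
With the tool pointing down it reaches from about 0.35 to 0.875 m from the base axis. Payload 15.5 kg.
Tool frame: the origin (TCP) lies between the finger pads; the fingertips stand 25 mm ahead of it and the grasp point (between the pads) lies 6 mm ahead of it; z points along the fingers, y is the direction in which the jaws open and shut (so a half turn about z gives the same grasp; the last joint's range is limited). The gripper opens to 85 mm and grips with 20 to 120 N. Pads are 22 mm wide; open, the fingers measure 114 mm over their backs; the gripper's body (76 mm by 85 mm) begins 54 mm behind the grasp point. The pads swing forward as they close: fully open they stand 13 mm farther back than shut.
Start: joints at [-1.389, 0.494, 1.345, -0, 1.302, -0.096], TCP at [0.171, -0.601, 0.256] pointing down, gripper open.
Joint ranges: [-2.91, 2.91], [-0.82, 2.16], [0.22, 2.67], [-1.22, 4.37], [0.12, 2.79], [-3.08, 3.08]. Speed limits (rad/s): [1.89, 1.89, 2.57, 3.01, 3.01, 3.01].

### API

Orientations are given as a unit quaternion [w, x, y, z].
In Python, from rig import env gives the robot as it stands. The module is installed in compiled form; this text tells all that it offers.
- The arm moves only by the shell command python3 -m handwheel 'ROWS' [FORCE]. ROWS is JSON, a list of rows, each a list of 3 entries, a list of its own where there are three numbers: the shift along the tool's x, y, z in m, then the turn, a rotation vector about the tool's x, y, z in degrees, then the finger opening in m, from 0 to 0.0854. In form: [[[dx, dy, dz], [rx, ry, rz], grip], ...]. A call has 1 to 20 rows; each row shifts and turns the commanded pose from where the row before left it, along the tool's axes as they then stand; what a row does not reach is not made up. A row lasts 1/12 s, in which the tool goes at most 41.7 mm and 7.16 degrees, less where a joint would pass 70% of its speed; a pose out of reach is approached as far as the arm can. A call is refused whole if a number of a shift passes 0.0417 or a number of a turn 7.16, either way. A call with a gripper value outside its range is refused whole. The fingers move at their own pace and stop on an object; FORCE is the grip in N (left out, the last holds). Time passes only in rows, so rows that do not move let the fingers close. It gives the time, the measured TCP pose, the force and the opening at its end, in the units of the state.
- env.observe(): the state, without advancing time (a new reading comes with each control period).
- env.capture(name): name is "side" or "top"; returns a dict with "frame" (400x640x3 uint8, blue, green, red), "range_z" (400x640 float32, m along the optical axis (not along the pixel's ray), 0 where there is no reading), "vfov" (degrees; the focal length in pixels is half the picture's height over the tangent of half this angle, whatever the lens; pixels are square), "cx", "cy" (the principal point, pixels), "view" (4x4, takes a point from world to camera coordinates). Camera axes: x right, y down, z forward; pixel columns grow to the right and rows downward; lengths in m; the calibration is good to about 2 mm. A picture is of the moment at which its call begins.
- env.sign_off(): hands the job in, once; it reports no verdict.
The state is a dict: "t": time; "q": joint angles; "dq": joint speeds; "tau": joint torques, N m; "ee_pos": TCP position; "eef_rot": TCP orientation; "ft_force": force on the tool from outside, world axes, zero at the start; "ft_torque": the same for the moment, N m; "opening": finger opening in m.
Only numpy, scipy, OpenCV 4.12 (cv2) and the standard library are available. Lean on these libraries where they do the work, as an engineer would, in place of code of your own. Each camera call takes 0.05 s, during which the arm holds its last target.

### The job

The washing-up has dried in a pile on the upturned steel pot: take it apart from the top and put each thing away upright - the red-lidded glass spice jar into the empty middle bay of the spice tray, the blue dish on the blue saucer, then the bamboo basket on top of the other bamboo basket that stands alone on the shelf, and last the bamboo lid squarely on it. Set the glass and china down gently, without dropping them. Leave the pot, the white dish and the green clip where they are.

Things in the scene. Friction and masses are not known exactly. Their poses are not given: they have to be found in the camera images.
- jar_mid (a point): Clear glass spice jar, red screw-top lid (top 18 mm), 42 mm across, 84 mm tall, 0.13 kg. The point is its centre, 42 mm above its underside; z up. At the start it tops the pile: it stands inside the blue dish, whose rim reaches 25 mm up the jar; its upper 59 mm are free to grasp.
- dish_mid (a point): Round blue ceramic dish, white line below its rim, 62 mm across, 30 mm tall, outside wall upright from 6 mm up, wall 4 mm, inner floor 5 mm above its underside, 0.09 kg. The point is its centre, 15 mm above its underside; z up. At the start it stands in the middle of the bamboo basket, about 30 mm free all round, under the jar.
- basket_mid (a point): Bamboo basket on the pot, open on top, round, 146 mm across, 52 mm tall, 0.16 kg. Pinch its upright 8 mm wall from above, one finger inside (the wall's middle is 69 mm from the axis). Inner floor 10 mm above its underside. Its lowest 5 mm, a foot 112 mm across, drop loosely into the other basket's 130 mm mouth. The point is its centre, 26 mm above its underside; z up.
- lid_grip (a point): Basket lid, lying apart: round bamboo, 146 mm across, 30 mm tall plus arched rod handle, 0.10 kg. The point is the middle of the handle's bar: 10 mm thick, level for 20 mm along x (pinch it along y), 60 mm above the lid's underside, 30 above its top; z up. Its lowest 6 mm, a plug 114 mm across, drop loosely into the basket's mouth; seated, the point is 80 mm above the basket's centre point.
- tray_bay (a point): Wooden spice tray, 76 x 214 mm, walls 26 mm tall, three bays in a row along y; fixed. The end bays hold jars (yellow lid, black lid; 42 mm across, 84 mm tall, 70 mm from this point along y). The point is the middle of the floor of the empty middle bay (66 mm inside along x, 65 along y), 5 mm above the tray's underside; z up. More finger room along x than along y.
- saucer_well (a point): Blue ceramic saucer with white lines, 128 mm across, 13 mm tall, fixed; the place of the blue dish. The point is the middle of its flat well (about 85 mm across), 6 mm above its underside; z up. (A white saucer like it, with the white dish, stands elsewhere.)
- tier_rim (a point): The other bamboo basket, empty and a little darker, standing alone on the shelf, fixed; same shape and size as the first (146 mm across, 52 mm tall). The point is the centre of its mouth, level with the top of its rim, 52 mm above its underside; z up. The first basket sits home on it when its centre point is 21 mm above this one.
- pot: Upturned steel steamer pot, 182 mm across at its rim (which is down), 80 mm tall, 168 mm across near the top, two side handles low down, 0.8 kg. The pile stands on its flat bottom, which is up. The origin is the centre of its underside; z up. It is to stay where it is.
- white_cup: White ceramic dish of the same shape as the blue one, standing on the white saucer; a bystander. Origin at the centre of its underside; z up.
- clip: Green plastic clothes-hanger clip with a steel spring, about 70 x 28 x 14 mm, lying on the shelf; a bystander. Origin at the centre of its underside, jaws to x, z up.

How it is judged:
On the way, in this order (a step that is already met when the one before it is completed fails the run):
1. the jar stands, released, in the empty bay of the spice tray (horizontal distance between jar_mid and tray_bay below 0.012 m and z of jar_mid in the frame of tray_bay between 0.037 and 0.047 m and angle between jar_mid's own z axis and vertical below 0.1 rad and contact force between jar and the fingers below 0.2 N and linear speed of jar below 0.02 m/s), for 0.2 s.
2. the blue dish stands, released, on the blue saucer (horizontal distance between dish_mid and saucer_well below 0.012 m and z of dish_mid in the frame of saucer_well between 0.01 and 0.02 m and angle between dish_mid's own z axis and vertical below 0.1 rad and contact force between dish and the fingers below 0.2 N and linear speed of dish below 0.02 m/s), for 0.2 s.
3. the bamboo basket sits, released, on the other basket (horizontal distance between basket_mid and tier_rim below 0.01 m and z of basket_mid in the frame of tier_rim between 0.016 and 0.026 m and angle between basket_mid's own z axis and vertical below 0.1 rad and contact force between basket and the fingers below 0.2 N and linear speed of basket below 0.02 m/s), for 0.2 s.
4. the lid sits, released, on the basket (horizontal distance between lid_grip and basket_mid below 0.01 m and z of lid_grip in the frame of basket_mid between 0.075 and 0.085 m and angle between lid_grip's own z axis and vertical below 0.1 rad and contact force between lid and the fingers below 0.2 N and linear speed of lid below 0.02 m/s), for 0.2 s.
At the end, for the whole second after the job is handed in: Jar upright in the middle bay and blue dish upright on the blue saucer (each within 12 mm of the middle), basket home on the other basket and lid home on it (within 10 mm); heights within 5 mm, tilts under 0.1 rad, all released and at rest (all of step 1 and all of step 2 and all of step 3 and all of step 4); the robot touches nothing.
It fails at once if the green clip or the pot is moved by more than 30 mm, or the white dish by more than 20 mm (distance of any of clip, pot from where it was at the start of the episode above 0.03 m or distance of white_cup from where it was at the start of the episode above 0.02 m).
It fails at once if the jar or the blue dish is tipped by more than 50 degrees (angle between any of jar_mid, dish_mid's own z axis and vertical above 0.87 rad).
It fails at once if the jar or the blue dish is dropped: it falls free of the fingers, from more than about 12 mm ((contact force between jar and the fingers below 0.2 N and linear speed of jar above 0.5 m/s) or (contact force between dish and the fingers below 0.2 N and linear speed of dish above 0.5 m/s)).
It also fails if it takes over 122 s, if anything falls off the work surface, if the arm or the gripper's body presses on something with over 40 N, if the wrist force passes 120 N, or if a joint passes its speed limit or range.

## Working session

There is one attempt and no reset: what is moved stays moved. The work goes in short steps, Python scripts to look and compute and a shell command to move; the robot and the scene stay as the last step left them, time stands still between calls to the robot, and variables do not carry over. Pictures are saved under pics/ and viewed, and the job is handed in when it is done.

```bash
mkdir -p pics; ls
python3 - <<'E'
from rig import env
import cv2,numpy as np
s=env.observe(); print({k:np.round(v,3).tolist() for k,v in s.items()})
for n in("side","top"):
    c=env.capture(n); cv2.imwrite(f"pics/{n}0.png",c["frame"]); np.savez(f"{n}0.npz",**c)
    print(n,c["vfov"],c["cx"],c["cy"],np.round(c["view"],4).tolist())
E
```

```text
pics
{'t': 0.0, 'q': [-1.388, 0.494, 1.346, -0.0, 1.302, -0.095], 'dq': [0.001, -0.002, 0.001, -0.001, -0.001, -0.0], 'tau': [-0.002, -88.215, -38.387, -0.0, 0.01, 0.0], 'ee_pos': [0.171, -0.601, 0.256], 'eef_rot': [-0.001, 0.99, 0.138, -0.0], 'ft_force': [0.159, -0.809, 0.99], 'ft_torque': [0.018, -0.005, 0.021], 'opening': 0.086}
side 50.80068172030102 314.15008345286196 197.83305736930538 [[-0.9502, -0.3111, 0.0173, 0.4984], [-0.2388, 0.6917, -0.6816, 0.2308], [0.2001, -0.6518, -0.7315, 0.9698], [0.0, 0.0, 0.0, 1.0]]
top 45.92355695358158 320.64172733838734 204.37263618736205 [[0.0288, -0.9996, 0.0046, -0.0274], [-0.9973, -0.0291, -0.0673, 0.5544], [0.0674, -0.0027, -0.9977, 1.2404], [0.0, 0.0, 0.0, 1.0]]
```

View pics/top0.png

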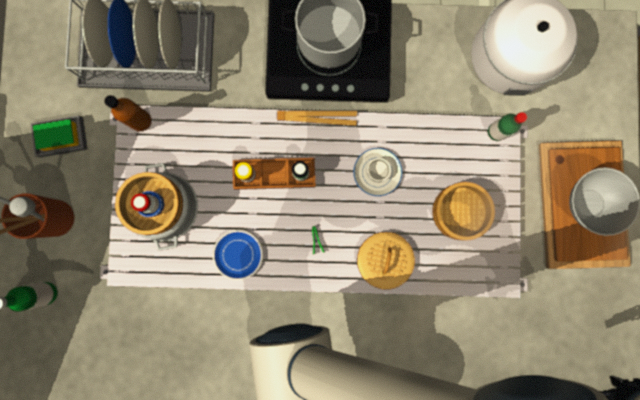

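View pics/side0.png

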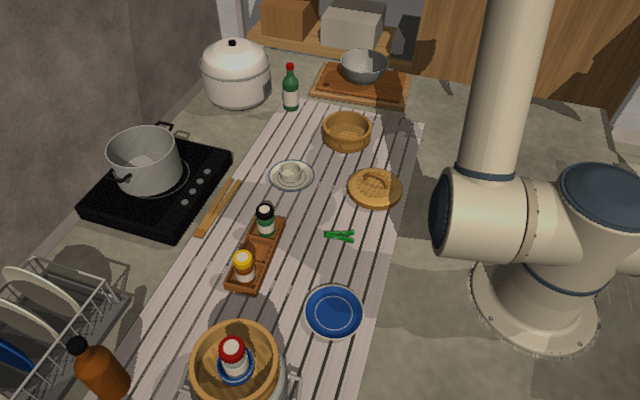

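```bash
cat > h.py <<'E'
import numpy as np,cv2
def load(n): 
    d=np.load(n); return {k:d[k] for k in d.files}
def F(c): return 200/np.tan(np.radians(float(c["vfov"]))/2)
def cloud(c):
    f=F(c);v,u=np.mgrid[0:400,0:640];z=c["range_z"]
    P=np.stack([(u-c["cx"])*z/f,(v-c["cy"])*z/f,z],-1)
    R,t=c["view"][:3,:3],c["view"][:3,3]
    W=(P-t)@R; W[z==0]=np.nan; return W
def ray(c,u,v,h):
    f=F(c);R,t=c["view"][:3,:3],c["view"][:3,3]
    o=-R.T@t;d=R.T@np.array([(u-c["cx"])/f,(v-c["cy"])/f,1.]);return o+d*(h-o[2])/d[2]
def proj(c,p):
    q=c["view"][:3,:3]@np.asarray(p)+c["view"][:3,3];return F(c)*q[:2]/q[2]+[c["cx"],c["cy"]]
E
python3 - <<'E'
from h import *
for n in("side","top"):
    c=load(n+"0.npz");W=cloud(c)
    pts={"top":dict(shelf=(330,205),pottop=None,jarlid=(140,202),saucer=(239,254),tierfloor=(463,208),lid=(375,265),baskrim=(120,200),tray=(275,174),counter=(60,320),ylid=(243,170),blid=(300,170),wcup=(380,170)),
    "side":dict(shelf=(300,240),jarlid=(231,345),saucer=(334,312),tierfloor=(347,133),lid=(365,198),tray=(257,258),counter=(330,380),ylid=(243,257),blid=(265,207))}[n]
    for k,p in pts.items():
        if p: print(n,k,np.round(W[p[1],p[0]],3))
E
```

```text
side shelf [0.55  0.036 0.031]
side jarlid [0.537 0.396 0.211]
side saucer [0.416 0.199 0.039]
side tierfloor [ 0.546 -0.39   0.045]
side lid [ 0.428 -0.129  0.057]
side tray [0.626 0.122 0.036]
side counter [0.384 0.333 0.03 ]
side ylid [0.625 0.182 0.121]
side blid [0.636 0.035 0.12 ]
top shelf [ 0.553 -0.036  0.029]
top jarlid [0.536 0.398 0.207]
top saucer [0.418 0.197 0.039]
top tierfloor [ 0.555 -0.386  0.037]
top lid [ 0.401 -0.154  0.063]
top baskrim [0.542 0.466 0.155]
top tray [0.631 0.112 0.03 ]
top counter [ 0.228  0.673 -0.002]
top ylid [0.627 0.182 0.121]
top blid [0.632 0.042 0.119]
top wcup [ 0.649 -0.165  0.042]
```

```bash
cat >> h.py <<'E'
from scipy.optimize import least_squares
def circ(P,r=None):
    P=P[:,:2];m=P.mean(0)
    if r is None:
        s=least_squares(lambda x:np.hypot(*(P-x[:2]).T)-x[2],[*m,.05],loss="soft_l1",f_scale=.002)
    else: s=least_squares(lambda x:np.hypot(*(P-x[:2]).T)-r,m,loss="soft_l1",f_scale=.002)
    return s.x
def mask(c,lo,hi):
    return cv2.inRange(cv2.cvtColor(c["frame"],cv2.COLOR_BGR2HSV),np.array(lo),np.array(hi))
def hullpts(c,m,h):
    n,l,s,_=cv2.connectedComponentsWithStats(m);i=1+np.argmax(s[1:,4]);
    k=cv2.findContours((l==i).astype(np.uint8),cv2.RETR_EXTERNAL,cv2.CHAIN_APPROX_NONE)[0][0]
    k=cv2.convexHull(k)[:,0]; return np.array([ray(c,u,v,h) for u,v in k]),s[i],k
E
python3 - <<'E'
from h import *
for n in("side","top"):
    c=load(n+"0.npz");W=cloud(c)
    def zone(x,y,r,z0,z1):
        return (np.hypot(W[...,0]-x,W[...,1]-y)<r)&(W[...,2]>z0)&(W[...,2]<z1)
    for k,(x,y,z0,z1,r0,r1) in dict(tier=(.55,-.385,.074,.09,.1,None),basket=(.53,.395,.155,.17,.1,None)).items():
        P=W[zone(x,y,r0,z0,z1)]
        print(n,k,len(P),np.round(circ(P),4),"med z",np.median(P[:,2]).round(4))
    # lid
    P=W[zone(.4,-.15,.1,.045,.07)];print(n,"lid body mean",P.mean(0).round(3),P.min(0).round(3),P.max(0).round(3))
    P=W[zone(.4,-.15,.09,.077,.1)];print(n,"handle",len(P),P.mean(0).round(4),P[:,2].max().round(4),np.linalg.svd(P[:,:2]-P[:,:2].mean(0))[2][0].round(3), P.min(0).round(3),P.max(0).round(3))
    for k,(x,y) in dict(y=(.627,.182),b=(.634,.04),j=(.537,.397)).items():
        z=.2 if k=="j" else .11
        P=W[zone(x,y,.035,z,z+.02)];print(n,k,len(P),P.mean(0).round(4),circ(P).round(4),np.percentile(P[:,2],95).round(4))
        P=W[zone(x,y,.035,z+.005,z+.02)];print(n,k,"top",len(P),P.mean(0).round(4),(P.min(0)/2+P.max(0)/2).round(4),(P.max(0)-P.min(0)).round(3))
    m=mask(c,(100,120,40),(130,255,255));
    mz=(zone(.415,.2,.085,.025,.06)).astype(np.uint8)*255
    P,s,k=hullpts(c,m&mz,.043);print(n,"saucer",s,circ(P).round(4),circ(P,.064).round(4))
    Z=(np.abs(W[...,0]-.63)<.08)&(np.abs(W[...,1]-.11)<.14)&(W[...,2]>.045)&(W[...,2]<.062)
    P=W[Z].astype(np.float32);print(n,"tray",len(P),cv2.minAreaRect(P[:,:2]))
    P=W[zone(.63,-.16,.05,.055,.065)];print(n,"wcup",len(P),circ(P).round(4))
    Z=(W[...,2]<.034)&(np.abs(W[...,0]-.5)<.2)&(np.abs(W[...,1])<.4);print(n,"shelf",np.median(W[Z][:,2]))
E
```

```text
side tier 524 [ 0.5455 -0.378   0.0694] med z 0.0825
side basket 1588 [0.5368 0.3986 0.0685] med z 0.1628
side lid body mean [ 0.411 -0.169  0.059] [ 0.34  -0.25   0.045] [ 0.488 -0.108  0.069]
side handle 100 [ 0.4127 -0.1828  0.0906] 0.0992 [-0.98   0.199] [ 0.38  -0.194  0.077] [ 0.446 -0.174  0.099]
side y 294 [0.626  0.1833 0.1197] [0.6262 0.1828 0.0152] 0.1229
side y top 271 [0.6266 0.1825 0.1202] [0.6276 0.1813 0.1194] [0.042 0.041 0.009]
side b 227 [0.6338 0.0444 0.1196] [0.6343 0.0436 0.0155] 0.1227
side b top 204 [0.6345 0.0432 0.1204] [0.635  0.0413 0.1194] [0.04  0.041 0.009]
side j 574 [0.5348 0.3991 0.2095] [0.5349 0.3989 0.0149] 0.2121
side j top 533 [0.5354 0.3984 0.21  ] [0.5362 0.3975 0.2096] [0.04  0.041 0.009]
side saucer [ 306  287   56   51 1175] [0.4174 0.1986 0.0593] [0.4146 0.1993]Traceback (most recent call last):
  File "<stdin>", line 20, in <module>
cv2.error: OpenCV(4.12.0) /io/opencv/modules/imgproc/src/convhull.cpp:143: error: (-215:Assertion failed) total >= 0 && (depth == CV_32F || depth == CV_32S) in function 'convexHull'
```

Run:
```python
from h import *
for n in("side","top"):
    c=load(n+"0.npz");W=cloud(c).astype(np.float32)
    def zone(x,y,r,z0,z1):
        return (np.hypot(W[...,0]-x,W[...,1]-y)<r)&(W[...,2]>z0)&(W[...,2]<z1)
    if n=="top":
     for k,(x,y,z0,z1,r0,r1) in dict(tier=(.55,-.385,.074,.09,.1,None),basket=(.53,.395,.155,.17,.1,None)).items():
        P=W[zone(x,y,r0,z0,z1)]
        print(n,k,len(P),np.round(circ(P),4),"med z",np.median(P[:,2]).round(4))
     P=W[zone(.4,-.15,.09,.077,.1)];print(n,"handle",len(P),P.mean(0).round(4),P[:,2].max().round(4),np.linalg.svd(P[:,:2]-P[:,:2].mean(0))[2][0].round(3), P.min(0).round(3),P.max(0).round(3))
     for k,(x,y) in dict(y=(.627,.182),b=(.634,.04),j=(.537,.397)).items():
        z=.2 if k=="j" else .11
        P=W[zone(x,y,.035,z+.005,z+.02)];print(n,k,"top",len(P),P.mean(0).round(4),(P.min(0)/2+P.max(0)/2).round(4),(P.max(0)-P.min(0)).round(3))
    P=W[zone(.41,-.175,.1,.05,.068)];print(n,"lid body",circ(cv2.convexHull(np.ascontiguousarray(P[:,:2]))[:,0]).round(4),P.min(0).round(3),P.max(0).round(3))
    m=mask(c,(95,80,30),(135,255,255))
    m=cv2.morphologyEx(m,cv2.MORPH_CLOSE,np.ones((5,5),np.uint8))
    n_,l,s,_=cv2.connectedComponentsWithStats(m)
    u,v=proj(c,(.415,.2,.04));i=l[int(v),int(u)];print("comp",i,s[i])
    P,s,k=hullpts(c,(l==i).astype(np.uint8)*255,.043);print(n,"saucer",s,circ(P).round(4),circ(P,.064).round(4))
    Z=(np.abs(W[...,0]-.63)<.07)&(np.abs(W[...,1]-.11)<.13)&(W[...,2]>.05)&(W[...,2]<.062)
    P=W[Z];print(n,"tray",len(P),cv2.minAreaRect(np.ascontiguousarray(P[:,:2])))
    P=W[zone(.63,-.16,.05,.055,.068)];print(n,"wcup",len(P),circ(P).round(4))
    Z=(W[...,2]<.034)&(np.abs(W[...,0]-.5)<.2)&(np.abs(W[...,1])<.4);print(n,"shelf",np.median(W[Z][:,2]))
```

```text
side lid body [ 0.414  -0.1857  0.075 ] [ 0.34  -0.261  0.05 ] [ 0.488 -0.108  0.068]
comp 13 [ 305  286   57   52 2296]
side saucer [ 305  286   57   52 2296] [0.4175 0.1985 0.0597] [0.4185 0.1963]
side tray 765 ((0.6318566799163818, 0.11132630705833435), (0.07789245992898941, 0.21502934396266937), 3.207181453704834)
side wcup 181 [ 0.6472 -0.1598  0.0289]
side shelf 0.030892955
top tier 708 [ 0.5452 -0.377   0.0695] med z 0.0809
top basket 891 [0.5365 0.4006 0.0691] med z 0.1618
top handle 105 [ 0.4146 -0.1822  0.0901] 0.0984 [-0.98   0.199] [ 0.383 -0.192  0.078] [ 0.446 -0.172  0.098]
top y top 209 [0.6267 0.1832 0.1192] [0.6264 0.1831 0.121 ] [0.038 0.04  0.012]
top b top 205 [0.6348 0.0437 0.1191] [0.6356 0.0449 0.1201] [0.038 0.04  0.01 ]
top j top 253 [0.5356 0.3986 0.2095] [0.5367 0.398  0.2098] [0.039 0.04  0.009]
top lid body [ 0.4132 -0.1822  0.0735] [ 0.34  -0.256  0.05 ] [ 0.486 -0.109  0.068]
comp 3 [ 215  232   46   46 1627]
top saucer [ 215  232   46   46 1627] [0.4165 0.2011 0.0586] [0.4154 0.2053]
top tray 556 ((0.6310507655143738, 0.11412864923477173), (0.0769827738404274, 0.21365603804588318), 3.3049256801605225)
top wcup 139 [ 0.6467 -0.1574  0.0289]
top shelf 0.028947297
```

```bash
cat > st.py <<'E'
import sys,numpy as np
from rig import env
from scipy.spatial.transform import Rotation as R
s=env.observe();q=s["eef_rot"];M=R.from_quat([q[1],q[2],q[3],q[0]]).as_matrix()
p=np.array(s["ee_pos"]);print("t",round(s["t"],2),"p",p.round(4),"phi",np.degrees(np.arctan2(M[1,0],M[0,0])).round(2),"tilt",np.degrees(np.arccos(-M[2,2])).round(2),"F",np.round(s["ft_force"],1),"open",round(s["opening"],4),"q6",round(s["q"][5],2))
if len(sys.argv)>3:
    d=np.array(list(map(float,sys.argv[1:4])))-p; print("tool delta",(M.T@d).round(4))
E
python3 -m handwheel '[[[0,0,-0.005],[0,0,-7.1],0.085],[[0,0,-0.005],[0,0,-7.1],0.085],[[0,0,-0.005],[0,0,-7.1],0.085],[[0,0,-0.005],[0,0,-7.1],0.085],[[0,0,-0.005],[0,0,-7.1],0.085],[[0,0,-0.005],[0,0,-7.1],0.085],[[0,0,-0.005],[0,0,-7.1],0.085],[[0,0,-0.005],[0,0,-7.1],0.085],[[0,0,-0.005],[0,0,-7.1],0.085],[[0,0,-0.005],[0,0,-7.1],0.085],[[0,0,0],[0,0,-3.1],0.085]]' 30
python3 st.py .536 .3983 .3
```

```text
t: 1.02
ee_pos: [0.1714, -0.6012, 0.3069]
eef_rot: [0.0, 0.704, 0.71, -0.0]
ft_force: [0.4, 0.5, -0.3]
opening: 0.0848
t 1.02 p [ 0.1714 -0.6012  0.3069] phi 90.45 tilt 0.04 F [ 0.4  0.5 -0.3] open 0.0848 q6 -1.4
tool delta [0.9966 0.3724 0.0063]
```

```bash
python3 -m handwheel '[[[0.033,0.024,0],[0,0,0],0.085],[[0.033,0.024,0],[0,0,0],0.085],[[0.033,0.024,0],[0,0,0],0.085],[[0.033,0.024,0],[0,0,0],0.085],[[0.033,0.024,0],[0,0,0],0.085],[[0.033,0.024,0],[0,0,0],0.085],[[0.033,0.024,0],[0,0,0],0.085],[[0.033,0.024,0],[0,0,0],0.085],[[0.033,0.024,0],[0,0,0],0.085],[[0.033,0.024,0],[0,0,0],0.085],[[0.033,0.024,0],[0,0,0],0.085],[[0.033,0.024,0],[0,0,0],0.085],[[0.04,0.0056,0],[0,0,0],0.085],[[0.04,0.0056,0],[0,0,0],0.085],[[0.04,0.0056,0],[0,0,0],0.085],[[0.04,0.0056,0],[0,0,0],0.085],[[0.04,0.0056,0],[0,0,0],0.085],[[0.04,0.0056,0],[0,0,0],0.085],[[0.04,0.0056,0],[0,0,0],0.085]]'
python3 st.py .536 .3983 .3
```

```text
t: 2.6
ee_pos: [0.4981, 0.0771, 0.3062]
eef_rot: [-0.0, 0.707, 0.707, -0.0]
ft_force: [1.0, -1.1, 0.4]
opening: 0.0851
t 2.6 p [0.4981 0.0771 0.3062] phi 90.02 tilt 0.02 F [ 1.  -1.1  0.4] open 0.0851 q6 0.03
tool delta [0.3212 0.038  0.0062]
```

```bash
python3 -m handwheel '[[[0.04,0.0056,0],[0,0,0],0.085],[[0.04,0.0056,0],[0,0,0],0.085],[[0.04,0.0056,0],[0,0,0],0.085],[[0.04,0.0056,0],[0,0,0],0.085],[[0.04,0.0056,0],[0,0,0],0.085],[[0.04,0.0056,0],[0,0,0],0.085],[[0.04,0.0056,0],[0,0,0],0.085],[[0.03,0.001,0],[0,0,0],0.085],[[0,0,0],[0,0,0],0.085],[[0,0,0],[0,0,0],0.085],[[0,0,0],[0,0,0],0.085]]'
python3 st.py .536 .3983 .186
```

```text
t: 3.52
ee_pos: [0.5383, 0.3846, 0.3058]
eef_rot: [-0.0, 0.707, 0.707, -0.001]
ft_force: [0.1, -0.9, 0.1]
opening: 0.085
t 3.52 p [0.5383 0.3846 0.3058] phi 90.03 tilt 0.07 F [ 0.1 -0.9  0.1] open 0.085 q6 0.53
tool delta [ 0.0138 -0.0022  0.1198]
```

```bash
python3 -m handwheel '[[[0.0138,-0.0022,0],[0,0,0],0.085],[[0,0,0.03],[0,0,0],0.085],[[0,0,0.03],[0,0,0],0.085],[[0,0,0.03],[0,0,0],0.085],[[0,0,0.015],[0,0,0],0.085],[[0,0,0.015],[0,0,0],0.085],[[0,0,0],[0,0,0],0.085],[[0,0,0],[0,0,0],0.085]]'
python3 st.py .536 .3983 .186
python3 - <<'E'
from rig import env
import cv2
cv2.imwrite("pics/s1.png",env.capture("side")["frame"])
E
```

```text
t: 4.18
ee_pos: [0.5363, 0.3983, 0.1863]
eef_rot: [-0.0, 0.707, 0.707, -0.001]
ft_force: [-0.3, 0.2, 1.1]
opening: 0.0849
t 4.18 p [0.5363 0.3983 0.1863] phi 89.96 tilt 0.06 F [-0.3  0.2  1.1] open 0.0849 q6 0.55
tool delta [ 0.     -0.0003  0.0003]
```

View pics/s1.png

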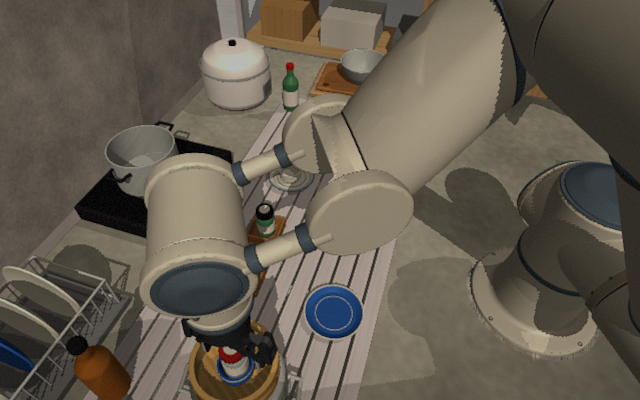

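The side view shows the fingers straddling the red-lidded jar at about (232,355), above the basket rim. I'll close the fingers.

```bash
python3 -m handwheel '[[[0,0,0],[0,0,0],0.035],[[0,0,0],[0,0,0],0.035],[[0,0,0],[0,0,0],0.035],[[0,0,0],[0,0,0],0.035],[[0,0,0],[0,0,0],0.035],[[0,0,0],[0,0,0],0.035],[[0,0,0],[0,0,0],0.035],[[0,0,0],[0,0,0],0.035]]' 30; python3 -m handwheel '[[[0,0,-0.004],[0,0,0],0.035],[[0,0,-0.01],[0,0,0],0.035],[[0,0,-0.02],[0,0,0],0.035],[[0,0,-0.03],[0,0,0],0.035],[[0,0,-0.03],[0,0,0],0.035],[[0,0,0],[0,0,0],0.035],[[0,0,0],[0,0,0],0.035]]'
python3 st.py .631 .113 .28
python3 - <<'E'
from rig import env
import cv2
cv2.imwrite("pics/s2.png",env.capture("side")["frame"])
E
```

```text
t: 4.9
ee_pos: [0.5366, 0.399, 0.1871]
eef_rot: [0.0, 0.707, 0.707, 0.001]
ft_force: [-1.3, -2.4, 4.6]
opening: 0.0407
t: 5.48
ee_pos: [0.537, 0.3993, 0.2829]
eef_rot: [0.0, 0.707, 0.707, 0.002]
ft_force: [0.4, -0.1, -2.3]
opening: 0.0404
t 5.48 p [0.537  0.3993 0.2829] phi 90.02 tilt 0.24 F [ 0.4 -0.1 -2.3] open 0.0404 q6 0.55
tool delta [-0.2864  0.0939  0.0026]
```

View pics/s2.png

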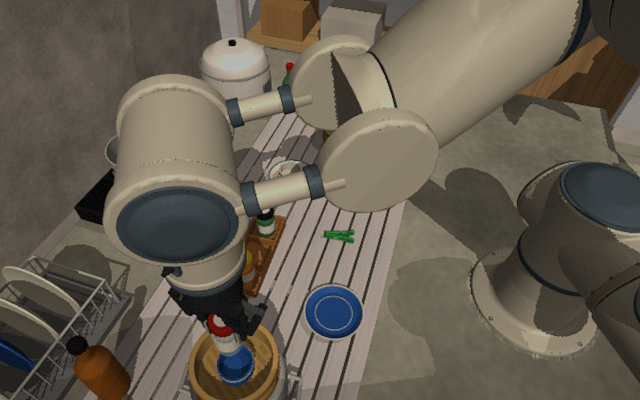

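```bash
python3 -m handwheel '[[[-0.02,0.0065,0],[0,0,0],0.035],[[-0.035,0.0115,0],[0,0,0],0.035],[[-0.035,0.0115,0],[0,0,0],0.035],[[-0.035,0.0115,0],[0,0,0],0.035],[[-0.035,0.0115,0],[0,0,0],0.035],[[-0.035,0.0115,0],[0,0,0],0.035],[[-0.035,0.0115,0],[0,0,0],0.035],[[-0.035,0.0115,0],[0,0,0],0.035],[[-0.0214,0.0069,0],[0,0,0],0.035],[[0,0,0],[0,0,0],0.035],[[0,0,0],[0,0,0],0.035],[[0,0,0],[0,0,0],0.035],[[0,0,0],[0,0,0],0.035]]'
python3 st.py .631 .113 .105
python3 - <<'E'
from rig import env
import cv2
from h import *
for n in("side","top"):
    c=env.capture(n);cv2.imwrite(f"pics/{n}3.png",c["frame"]);np.savez(n+"3.npz",**c)
E
```

```text
t: 6.62
ee_pos: [0.6297, 0.1135, 0.2798]
eef_rot: [-0.0, 0.707, 0.708, -0.0]
ft_force: [0.2, 1.6, -1.3]
opening: 0.041
t 6.62 p [0.6297 0.1135 0.2798] phi 90.07 tilt 0.06 F [ 0.2  1.6 -1.3] open 0.041 q6 0.08
tool delta [-0.0005  0.0015  0.1748]
```

View pics/side3.png

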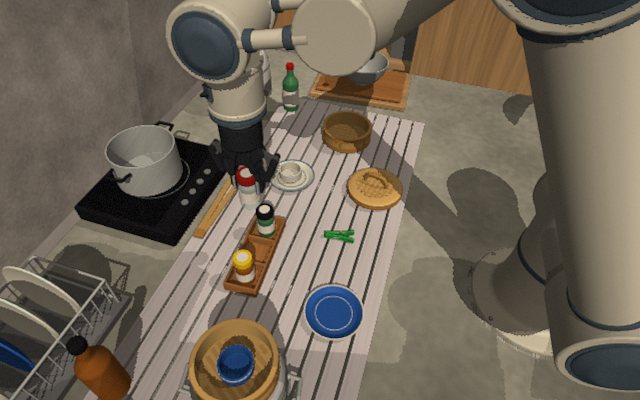

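View pics/top3.png

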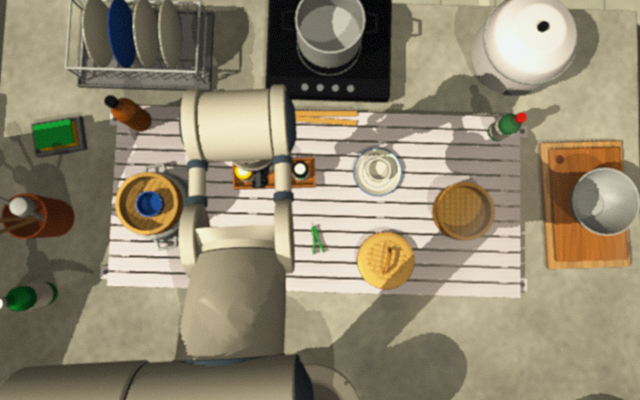

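```bash
python3 -m handwheel '[[[-0.0005,0.0015,0.02],[0,0,0],0.035],[[0,0,0.03],[0,0,0],0.035],[[0,0,0.03],[0,0,0],0.035],[[0,0,0.03],[0,0,0],0.035],[[0,0,0.03],[0,0,0],0.035],[[0,0,0.02],[0,0,0],0.035],[[0,0,0.01],[0,0,0],0.035],[[0,0,0.004],[0,0,0],0.035],[[0,0,0.003],[0,0,0],0.035],[[0,0,0],[0,0,0],0.035],[[0,0,0],[0,0,0],0.035]]'
python3 st.py .631 .113 .097
python3 - <<'E'
from rig import env
import cv2
from h import *
for n in("side",):
    c=env.capture(n);cv2.imwrite(f"pics/{n}4.png",c["frame"]);np.savez(n+"4.npz",**c)
E
```

```text
t: 7.63
ee_pos: [0.6325, 0.1122, 0.1045]
eef_rot: [0.001, 0.707, 0.707, 0.001]
ft_force: [0.5, -0.0, -2.5]
opening: 0.0408
t 7.63 p [0.6325 0.1122 0.1045] phi 90.03 tilt 0.11 F [ 0.5 -0.  -2.5] open 0.0408 q6 0.08
tool delta [ 0.0008 -0.0015  0.0075]
```

View pics/side4.png

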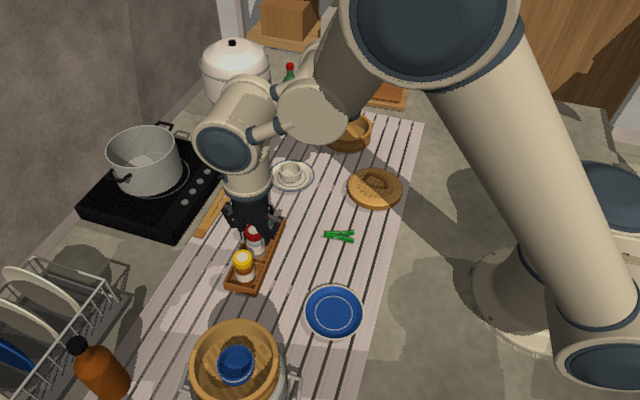

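```bash
python3 -m handwheel '[[[0,-0.0008,0.003],[0,0,0],0.035],[[0,0,0.002],[0,0,0],0.035],[[0,0,0],[0,0,0],0.035],[[0,0,0],[0,0,0],0.035]]';python3 -m handwheel '[[[0,0,0.001],[0,0,0],0.035],[[0,0,0.001],[0,0,0],0.035],[[0,0,0],[0,0,0],0.035]]'
```

```text
t: 8.02
ee_pos: [0.6309, 0.112, 0.0983]
eef_rot: [-0.0, 0.707, 0.707, -0.0]
ft_force: [-0.0, 0.0, -1.2]
opening: 0.0406
t: 8.27
ee_pos: [0.6312, 0.1119, 0.0971]
eef_rot: [0.0, 0.707, 0.707, 0.0]
ft_force: [-3.4, -0.0, 10.9]
opening: 0.0407
```

```bash
python3 -m handwheel '[[[0,0,-0.0005],[0,0,0],0.05],[[0,0,0],[0,0,0],0.06],[[0,0,0],[0,0,0],0.07],[[0,0,0],[0,0,0],0.07],[[0,0,0],[0,0,0],0.07],[[0,0,-0.01],[0,0,0],0.07],[[0,0,-0.03],[0,0,0],0.07],[[0,0,-0.04],[0,0,0],0.07],[[0,0,-0.04],[0,0,0],0.07],[[0,0,-0.04],[0,0,0],0.07],[[0,0,-0.04],[0,0,0],0.07],[[0.04,0,0],[0,0,0],0.07],[[0.04,0,0],[0,0,0],0.07],[[0.04,-0.01,0],[0,0,0],0.07],[[0.04,-0.01,0],[0,0,0],0.07],[[0,0,0],[0,0,0],0.07]]'
python3 st.py .5366 .3996 .25
python3 - <<'E'
from rig import env
import cv2
from h import *
for n in("side","top"):
    c=env.capture(n);cv2.imwrite(f"pics/{n}5.png",c["frame"]);np.savez(n+"5.npz",**c)
    W=cloud(c).astype(np.float32)
    Z=(np.hypot(W[...,0]-.631,W[...,1]-.113)<.035)&(W[...,2]>.112)&(W[...,2]<.13);P=W[Z];
    if len(P):print(n,"jar",len(P),P.mean(0).round(4),(P.min(0)/2+P.max(0)/2).round(4))
    c=load(n+"3.npz");W=cloud(c).astype(np.float32)
    m=mask(c,(95,80,20),(135,255,255))>0
    Z=(np.hypot(W[...,0]-.537,W[...,1]-.399)<.05)&(W[...,2]>.143)&(W[...,2]<.158);P=W[Z]
    print(n,"dish",len(P),circ(P).round(4),circ(P,.029).round(4),P.max(0).round(3))
    Z=(np.hypot(W[...,0]-.537,W[...,1]-.399)<.1)&(W[...,2]>.157)&(W[...,2]<.17);P=W[Z];print("basket",len(P),circ(P).round(4),np.median(P[:,2]))
    m=m&(np.hypot(W[...,0]-.537,W[...,1]-.399)<.06);P,s,k=hullpts(c,m.astype(np.uint8)*255,.150);print(circ(P).round(4))
E
```

```text
t: 9.6
ee_pos: [0.6086, 0.2784, 0.2975]
eef_rot: [-0.001, 0.705, 0.709, 0.001]
ft_force: [-0.8, 0.7, -0.4]
opening: 0.07
t 9.6 p [0.6086 0.2784 0.2975] phi 90.29 tilt 0.12 F [-0.8  0.7 -0.4] open 0.07 q6 0.33
tool delta [ 0.1215 -0.0714  0.0478]
side jar 127 [0.62   0.1101 0.1194] [0.6227 0.1098 0.1182]
side dish 407 [0.5362 0.3988 0.0288] [0.5362 0.3988] [0.568 0.43  0.155]
basket 1432 [0.5366 0.399  0.0691] 0.16291074
[0.5348 0.4016 0.0326]
top jar 218 [0.629  0.1126 0.1186] [0.6297 0.113  0.1184]
top dish 188 [0.5361 0.3997 0.0289] [0.5361 0.3997] [0.567 0.434 0.156]
basket 802 [0.5364 0.4005 0.0694] 0.1619555
[0.536  0.3984 0.0309]
```

View pics/side5.png

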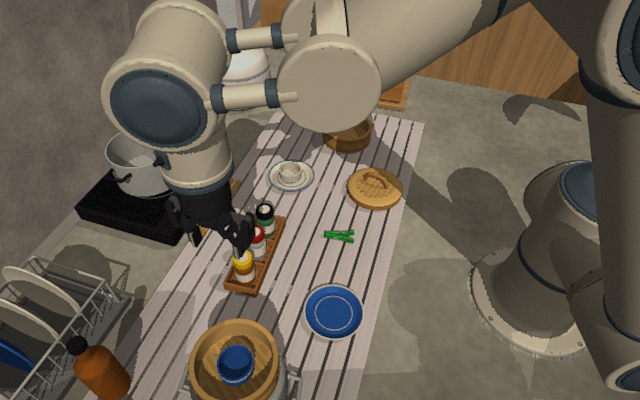

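View pics/top5.png

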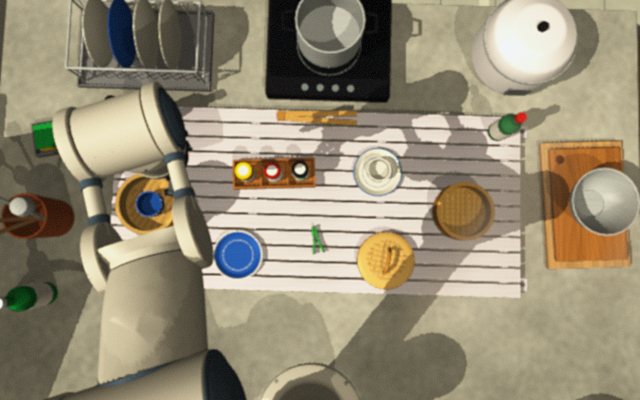

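```bash
python3 -m handwheel '[[[0.035,-0.02,0],[0,0,0],0.074],[[0.035,-0.02,0],[0,0,0],0.074],[[0.03,-0.02,0],[0,0,0],0.074],[[0.021,-0.0125,0.02],[0,0,0],0.074],[[0,0,0.03],[0,0,0],0.074],[[0,0,0],[0,0,0],0.074],[[0,0,0],[0,0,0],0.074],[[0,0,0],[0,0,0],0.074]]'
python3 st.py .5361 .3992 .148
```

```text
t: 10.37
ee_pos: [0.5396, 0.392, 0.2483]
eef_rot: [0.0, 0.708, 0.707, 0.001]
ft_force: [0.7, -0.5, 0.4]
opening: 0.074
t 10.37 p [0.5396 0.392  0.2483] phi 89.93 tilt 0.07 F [ 0.7 -0.5  0.4] open 0.074 q6 0.54
tool delta [ 0.0072 -0.0037  0.1003]
```

```bash
python3 -m handwheel '[[[0.0072,-0.0035,0.01],[0,0,0],0.074],[[0,0,0.025],[0,0,0],0.074],[[0,0,0.025],[0,0,0],0.074],[[0,0,0.015],[0,0,0],0.074],[[0,0,0.01],[0,0,0],0.074],[[0,0,0],[0,0,0],0.074],[[0,0,0],[0,0,0],0.074]]'
python3 st.py .5361 .3992 .148
python3 - <<'E'
from rig import env
import cv2
c=env.capture("side");cv2.imwrite("pics/s6.png",cv2.resize(c["frame"][240:400,120:360],None,fx=3,fy=3))
E
```

```text
t: 10.95
ee_pos: [0.5354, 0.4002, 0.1624]
eef_rot: [0.0, 0.707, 0.707, 0.0]
ft_force: [-0.4, 0.3, 0.6]
opening: 0.074
t 10.95 p [0.5354 0.4002 0.1624] phi 89.99 tilt 0.03 F [-0.4  0.3  0.6] open 0.074 q6 0.55
tool delta [-0.001   0.0007  0.0144]
```

View pics/s6.png

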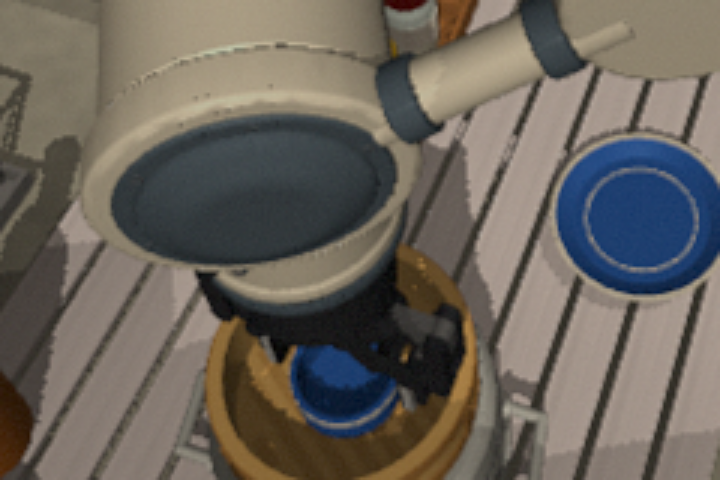

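```bash
python3 -m handwheel '[[[-0.0005,0.0007,0.006],[0,0,0],0.074],[[0,0,0.004],[0,0,0],0.074],[[0,0,0.003],[0,0,0],0.074],[[0,0,0],[0,0,0],0.074],[[0,0,0],[0,0,0],0.074]]'
python3 st.py .5361 .3992 .148
python3 -m handwheel '[[[0,0,0],[0,0,0],0.066],[[0,0,0],[0,0,0],0.062],[[0,0,0],[0,0,0],0.058],[[0,0,0],[0,0,0],0.055],[[0,0,0],[0,0,0],0.055],[[0,0,0],[0,0,0],0.055],[[0,0,0],[0,0,0],0.055]]' 30
python3 st.py .5361 .3992 .148
```

```text
t: 11.42
ee_pos: [0.5356, 0.3996, 0.1487]
eef_rot: [-0.0, 0.707, 0.707, -0.0]
ft_force: [0.5, 0.5, 0.1]
opening: 0.0745
t 11.42 p [0.5356 0.3996 0.1487] phi 90.02 tilt 0.02 F [0.5 0.5 0.1] open 0.0745 q6 0.55
tool delta [-0.0004  0.0005  0.0007]
t: 12.0
ee_pos: [0.5358, 0.3998, 0.1494]
eef_rot: [0.0, 0.707, 0.707, 0.0]
ft_force: [-0.2, -1.1, 4.6]
opening: 0.0602
t 12.0 p [0.5358 0.3998 0.1494] phi 90.02 tilt 0.05 F [-0.2 -1.1  4.6] open 0.0602 q6 0.55
tool delta [-0.0006  0.0003  0.0014]
```

```bash
python3 -m handwheel '[[[0,0,-0.003],[0,0,0],0.055],[[0,0,-0.01],[0,0,0],0.055],[[0,0,-0.02],[0,0,0],0.055],[[0,0,-0.03],[0,0,0],0.055],[[0,0,-0.03],[0,0,0],0.055],[[-0.02,-0.012,-0.01],[0,0,0],0.055],[[-0.03,-0.018,0],[0,0,0],0.055],[[-0.03,-0.018,0],[0,0,0],0.055],[[-0.03,-0.018,0],[0,0,0],0.055],[[-0.03,-0.018,0],[0,0,0],0.055],[[-0.03,-0.018,0],[0,0,0],0.055],[[-0.02,-0.012,0],[0,0,0],0.055],[[-0.01,-0.005,0],[0,0,0],0.055],[[0,0,0],[0,0,0],0.055],[[0,0,0],[0,0,0],0.055],[[0,0,0],[0,0,0],0.055]]'
python3 st.py .417 .1998 .0655
python3 - <<'E'
from rig import env
import cv2,numpy as np
for n in("side","top"):
    c=env.capture(n);cv2.imwrite(f"pics/{n}7.png",c["frame"]);np.savez(n+"7.npz",**c)
E
```

```text
t: 13.33
ee_pos: [0.4177, 0.2005, 0.2522]
eef_rot: [0.0, 0.707, 0.707, 0.001]
ft_force: [0.1, 0.1, -1.4]
opening: 0.0599
t 13.33 p [0.4177 0.2005 0.2522] phi 90.02 tilt 0.07 F [ 0.1  0.1 -1.4] open 0.0599 q6 0.32
tool delta [-0.0008 -0.0009  0.1867]
```

View pics/side7.png

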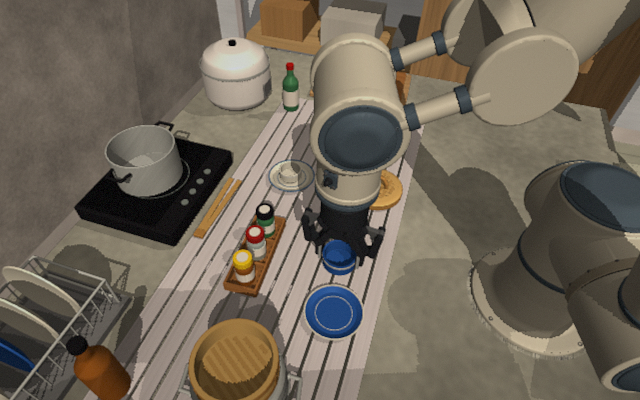

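```bash
python3 -m handwheel '[[[-0.0008,-0.0009,0.02],[0,0,0],0.055],[[0,0,0.03],[0,0,0],0.055],[[0,0,0.03],[0,0,0],0.055],[[0,0,0.03],[0,0,0],0.055],[[0,0,0.03],[0,0,0],0.055],[[0,0,0.02],[0,0,0],0.055],[[0,0,0.01],[0,0,0],0.055],[[0,0,0.008],[0,0,0],0.055],[[0,0,0],[0,0,0],0.055],[[0,0,0],[0,0,0],0.055],[[0,0,0],[0,0,0],0.055]]'
python3 st.py .417 .1998 .0655
python3 - <<'E'
from rig import env
import cv2
c=env.capture("side");cv2.imwrite("pics/s8.png",cv2.resize(c["frame"][200:360,220:460],None,fx=3,fy=3))
E
```

```text
t: 14.35
ee_pos: [0.4163, 0.1992, 0.0744]
eef_rot: [0.0, 0.707, 0.707, 0.001]
ft_force: [1.2, 0.4, 0.2]
opening: 0.06
t 14.35 p [0.4163 0.1992 0.0744] phi 90.03 tilt 0.07 F [1.2 0.4 0.2] open 0.06 q6 0.32
tool delta [0.0006 0.0007 0.0089]
```

View pics/s8.png

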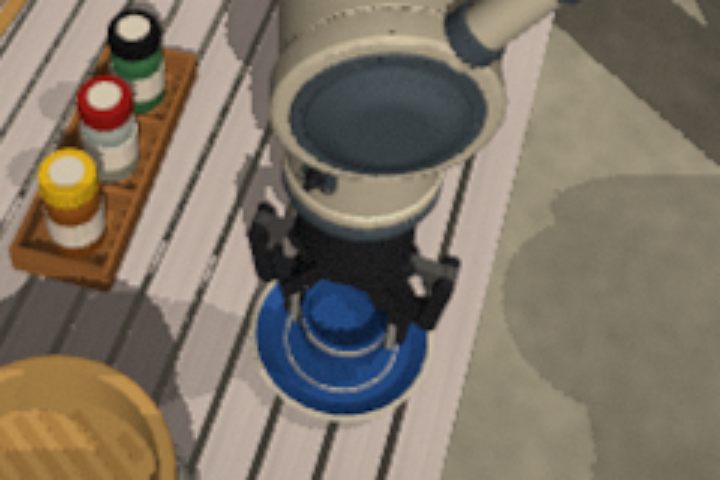

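The dish is over the middle of the saucer. The right-hand fingertip shows at about (390,335) in the crop. I'll lower it slowly.

```bash
python3 -m handwheel '[[[0.0006,0.0007,0.003],[0,0,0],0.055],[[0,0,0.003],[0,0,0],0.055],[[0,0,0],[0,0,0],0.055],[[0,0,0],[0,0,0],0.055]]'
python3 -m handwheel '[[[0,0,0.001],[0,0,0],0.055],[[0,0,0.001],[0,0,0],0.055],[[0,0,0],[0,0,0],0.055]]'
```

```text
t: 14.73
ee_pos: [0.4164, 0.1994, 0.0677]
eef_rot: [-0.0, 0.707, 0.707, -0.0]
ft_force: [-0.6, -0.5, -1.1]
opening: 0.0601
t: 14.98
ee_pos: [0.4164, 0.1994, 0.0657]
eef_rot: [-0.0, 0.707, 0.707, -0.0]
ft_force: [0.3, 0.7, -0.7]
opening: 0.0597
```

```bash
python3 -m handwheel '[[[0,0,0.001],[0,0,0],0.055],[[0,0,0],[0,0,0],0.055],[[0,0,0],[0,0,0],0.055]]'
python3 -m handwheel '[[[0,0,0.001],[0,0,0],0.055],[[0,0,0],[0,0,0],0.055],[[0,0,0],[0,0,0],0.055]]'
```

```text
t: 15.23
ee_pos: [0.4165, 0.1994, 0.0654]
eef_rot: [0.0, 0.707, 0.707, 0.0]
ft_force: [-3.2, -1.1, 17.5]
opening: 0.0598
t: 15.48
ee_pos: [0.4165, 0.1995, 0.0647]
eef_rot: [0.0, 0.707, 0.707, 0.0]
ft_force: [-4.3, -2.5, 29.9]
opening: 0.0601
```

```bash
python3 -m handwheel '[[[0,0,-0.0015],[0,0,0],0.058],[[0,0,0],[0,0,0],0.066],[[0,0,0],[0,0,0],0.074],[[0,0,0],[0,0,0],0.074],[[0,0,0],[0,0,0],0.074],[[0,0,-0.005],[0,0,0],0.074],[[0,0,-0.015],[0,0,0],0.074],[[0,0,-0.03],[0,0,0],0.074],[[0,0,-0.04],[0,0,0],0.074],[[0,0,-0.04],[0,0,0],0.074],[[0,0,-0.04],[0,0,0],0.074],[[0,0,-0.04],[0,0,0],0.074],[[0.02,0,-0.03],[0,0,0],0.074],[[0.04,0,0],[0,0,0],0.074],[[0.04,0,0],[0,0,0],0.074],[[0,0,0],[0,0,0],0.074],[[0,0,0],[0,0,0],0.074]]'
python3 st.py
python3 - <<'E'
from rig import env
import cv2
from h import *
for n in("side","top"):
    c=env.capture(n);cv2.imwrite(f"pics/{n}9.png",c["frame"]);np.savez(n+"9.npz",**c)
    W=cloud(c).astype(np.float32)
    Z=(np.hypot(W[...,0]-.417,W[...,1]-.2)<.045)&(W[...,2]>.058)&(W[...,2]<.075);P=W[Z];
    if len(P)>20:print(n,"dish",len(P),circ(P).round(4),circ(P,.029).round(4),np.median(P[:,2]))
    Z=(np.hypot(W[...,0]-.537,W[...,1]-.399)<.1)&(W[...,2]>.157)&(W[...,2]<.17);P=W[Z]
    if len(P)>20:print("basket",len(P),circ(P).round(4),np.median(P[:,2]))
    m=mask(c,(95,80,30),(135,255,255))
    m=cv2.morphologyEx(m,cv2.MORPH_CLOSE,np.ones((5,5),np.uint8))
    Z=(np.hypot(W[...,0]-.417,W[...,1]-.2)<.08)&(W[...,2]>.036)
    Q=W[Z&(W[...,2]<.05)];Q=Q[(np.hypot(Q[:,0]-.417,Q[:,1]-.2)>.05)]
    if len(Q)>20: print("saucer rim",len(Q),circ(cv2.convexHull(np.ascontiguousarray(Q[:,:2]))[:,0]).round(4))
E
```

```text
t: 16.9
ee_pos: [0.4159, 0.3008, 0.3054]
eef_rot: [-0.0, 0.706, 0.708, -0.0]
ft_force: [-0.1, -0.8, -0.2]
opening: 0.0739
t 16.9 p [0.4159 0.3008 0.3054] phi 90.18 tilt 0.0 F [-0.1 -0.8 -0.2] open 0.0739 q6 0.51
side dish 267 [0.4155 0.199  0.0288] [0.4155 0.199 ] 0.06625121
basket 1435 [0.5366 0.399  0.069 ] 0.16297165
saucer rim 1001 [0.4168 0.1986 0.0645]
top dish 152 [0.415  0.1999 0.0288] [0.415  0.1999] 0.06530671
basket 567 [0.5365 0.4004 0.0695] 0.1618702
saucer rim 742 [0.418  0.2048 0.066 ]
```

View pics/side9.png

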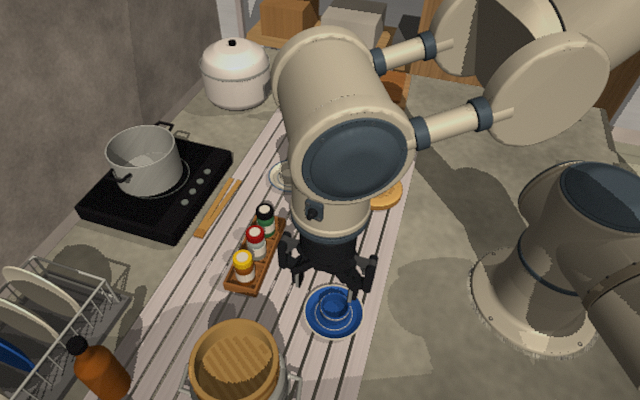

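View pics/top9.png

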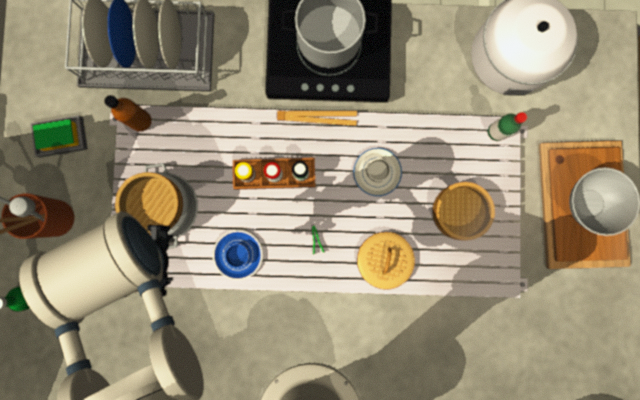

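```bash
python3 -m handwheel '[[[0.033,0.017,0],[0,0,0],0.04],[[0.033,0.017,0],[0,0,0],0.04],[[0.033,0.0176,0],[0,0,0],0.04],[[0,0,0.03],[0,0,0],0.04],[[0,0,0.04],[0,0,0],0.04],[[0,0,0.025],[0,0,0],0.04],[[0,0,0],[0,0,0],0.04],[[0,0,0],[0,0,0],0.04],[[0,0,0],[0,0,0],0.04]]' 60
python3 st.py .4675 .3997 .161
python3 - <<'E'
from rig import env
import cv2
c=env.capture("side");cv2.imwrite("pics/s10.png",cv2.resize(c["frame"][240:400,120:360],None,fx=3,fy=3))
E
```

```text
t: 17.75
ee_pos: [0.4689, 0.3982, 0.2122]
eef_rot: [0.0, 0.707, 0.707, 0.001]
ft_force: [0.5, 0.1, 1.6]
opening: 0.04
t 17.75 p [0.4689 0.3982 0.2122] phi 89.96 tilt 0.11 F [0.5 0.1 1.6] open 0.04 q6 0.61
tool delta [ 0.0015 -0.0015  0.0511]
```

View pics/s10.png

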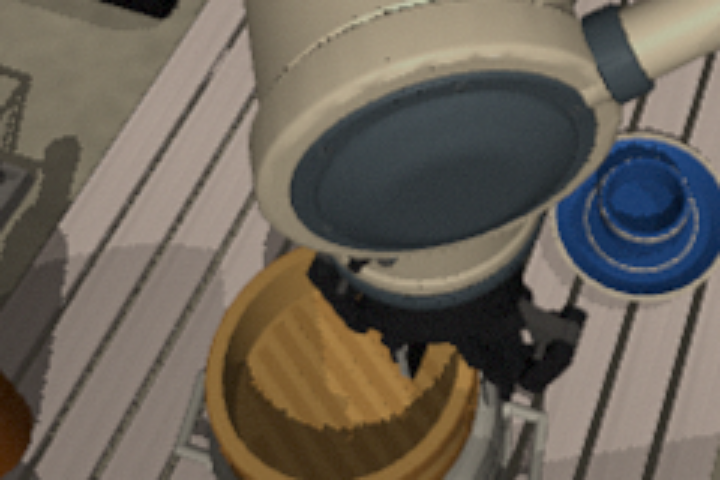

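```bash
python3 -m handwheel '[[[0.0015,-0.0015,0.01],[0,0,0],0.04],[[0,0,0.015],[0,0,0],0.04],[[0,0,0.015],[0,0,0],0.04],[[0,0,0.01],[0,0,0],0.04],[[0,0,0],[0,0,0],0.04],[[0,0,0],[0,0,0],0.04],[[0,0,0],[0,0,0],0.04]]' 60
python3 st.py .4675 .3997 .161
python3 -m handwheel '[[[0,0,0],[0,0,0],0.025],[[0,0,0],[0,0,0],0.015],[[0,0,0],[0,0,0],0.01],[[0,0,0],[0,0,0],0.004],[[0,0,0],[0,0,0],0.003],[[0,0,0],[0,0,0],0.003],[[0,0,0],[0,0,0],0.003],[[0,0,0],[0,0,0],0.003]]' 60
python3 st.py .4675 .3997 .161
```

```text
t: 18.38
ee_pos: [0.4669, 0.4003, 0.1612]
eef_rot: [0.0, 0.707, 0.707, 0.001]
ft_force: [-0.3, 0.7, -0.1]
opening: 0.0403
t 18.38 p [0.4669 0.4003 0.1612] phi 90.02 tilt 0.07 F [-0.3  0.7 -0.1] open 0.0403 q6 0.61
tool delta [-0.0006  0.0006  0.0002]
t: 19.05
ee_pos: [0.4669, 0.4002, 0.1609]
eef_rot: [0.0, 0.707, 0.707, 0.001]
ft_force: [0.1, 0.1, 6.1]
opening: 0.0074
t 19.05 p [0.4669 0.4002 0.1609] phi 90.02 tilt 0.08 F [0.1 0.1 6.1] open 0.0074 q6 0.61
tool delta [-0.0005  0.0006 -0.0001]
```

```bash
python3 -m handwheel '[[[0,0,-0.003],[0,0,0],0.003],[[0,0,-0.008],[0,0,0],0.003],[[0,0,-0.015],[0,0,0],0.003],[[0,0,-0.025],[0,0,0],0.003],[[0,0,-0.025],[0,0,0],0.003],[[0,0,-0.02],[0,0,0],0.003],[[0,0,-0.01],[0,0,0],0.003],[[0,0,0],[0,0,0],0.003],[[0,0,0],[0,0,0],0.003]]'
python3 st.py .4764 -.3775 .26
python3 - <<'E'
from rig import env
import cv2
from h import *
for n in("side","top"):
    c=env.capture(n);cv2.imwrite(f"pics/{n}11.png",c["frame"]);np.savez(n+"11.npz",**c)
E
```

```text
t: 19.8
ee_pos: [0.4664, 0.3998, 0.266]
eef_rot: [0.0, 0.707, 0.707, 0.0]
ft_force: [0.1, 1.0, -1.6]
opening: 0.0072
t 19.8 p [0.4664 0.3998 0.266 ] phi 90.02 tilt 0.0 F [ 0.1  1.  -1.6] open 0.0072 q6 0.61
tool delta [-0.7773  0.0098  0.006 ]
```

View pics/side11.png

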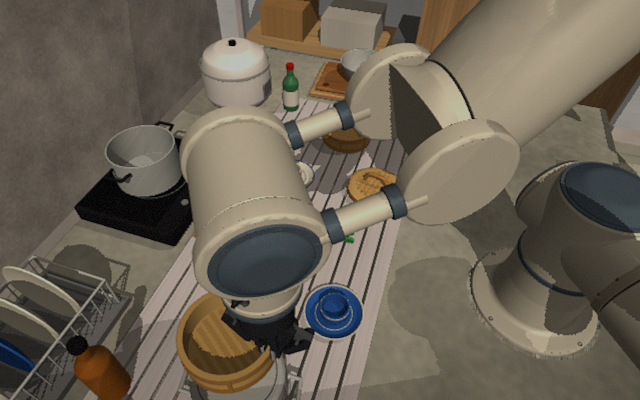

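View pics/top11.png

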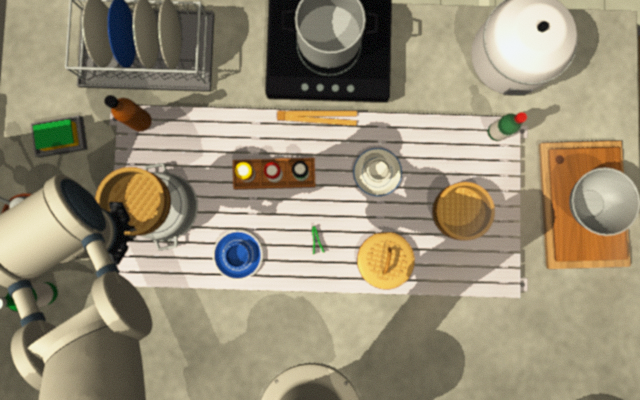

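```bash
cat > held.py <<'E'
from h import *
import sys
tag,x,y,zr=sys.argv[1],*map(float,sys.argv[2:5])
for n in("side","top"):
    c=load(n+tag+".npz");W=cloud(c)
    Z=(np.hypot(W[...,0]-x,W[...,1]-y)<.1)&(np.abs(W[...,2]-zr)<.012);P=W[Z]
    if len(P)<50: continue
    A=np.c_[P[:,:2]-[x,y],np.ones(len(P))];k=np.ones(len(P),bool)
    for _ in range(4):
        s=np.linalg.lstsq(A[k],P[k,2],rcond=None)[0];k=np.abs(A@s-P[:,2])<.004
    print(n,"rim",k.sum(),"slope deg",np.degrees(s[:2]).round(2),"z",s[2].round(4),"circ",circ(P[k]).round(4),circ(P[k],.069).round(4))
E
python3 held.py 11 .5359 .3997 .267; python3 held.py 9 .5365 .3997 .162
```

```text
side rim 1359 slope deg [0.02 0.11] z 0.2675 circ [0.534  0.3974 0.0693] [0.5341 0.3977]
top rim 727 slope deg [-0.3  -0.07] z 0.266 circ [0.5338 0.3979 0.0693] [0.5339 0.3978]
side rim 1372 slope deg [-0.03  0.04] z 0.163 circ [0.5368 0.3988 0.0691] [0.5368 0.3987]
top rim 530 slope deg [-0.22 -0.13] z 0.1621 circ [0.5365 0.4006 0.0695] [0.537  0.4004]
```

```bash
python3 -m handwheel '[[[-0.015,0,0],[0,0,0],0.003],[[-0.03,0,0],[0,0,0],0.003],[[-0.04,0,0],[0,0,0],0.003],[[-0.04,0,0],[0,0,0],0.003],[[-0.04,0,0],[0,0,0],0.003],[[-0.04,0,0],[0,0,0],0.003],[[-0.04,0,0],[0,0,0],0.003],[[-0.04,0,0],[0,0,0],0.003],[[-0.04,0,0],[0,0,0],0.003],[[-0.04,0,0],[0,0,0],0.003],[[-0.04,0,0],[0,0,0],0.003],[[-0.04,0,0],[0,0,0],0.003],[[-0.04,0,0],[0,0,0],0.003],[[-0.04,0,0],[0,0,0],0.003],[[-0.04,0,0],[0,0,0],0.003],[[-0.04,0,0],[0,0,0],0.003],[[-0.04,0,0],[0,0,0],0.003],[[-0.04,0.003,0],[0,0,0],0.003],[[-0.04,0.004,0],[0,0,0],0.003],[[-0.03,0.004,0],[0,0,0],0.003]]'
python3 -m handwheel '[[[-0.02,0,0],[0,0,0],0.003],[[-0.01,0,0],[0,0,0],0.003],[[0,0,0],[0,0,0],0.003],[[0,0,0],[0,0,0],0.003]]'
python3 st.py .4773 -.376 .2
```

```text
t: 21.57
ee_pos: [0.4764, -0.3582, 0.2651]
eef_rot: [-0.001, 0.708, 0.707, -0.0]
ft_force: [0.3, 0.8, -0.9]
opening: 0.0069
t: 21.9
ee_pos: [0.477, -0.3846, 0.2654]
eef_rot: [-0.001, 0.707, 0.707, 0.0]
ft_force: [-0.2, 0.4, -1.6]
opening: 0.0071
t 21.9 p [ 0.477  -0.3846  0.2654] phi 89.98 tilt 0.11 F [-0.2  0.4 -1.6] open 0.0071 q6 -0.78
tool delta [0.0085 0.0003 0.0654]
```

```bash
python3 -m handwheel '[[[0.0085,0.0003,0.02],[0,0,0],0.003],[[0,0,0.03],[0,0,0],0.003],[[0,0,0.015],[0,0,0],0.003],[[0,0,0],[0,0,0],0.003],[[0,0,0],[0,0,0],0.003],[[0,0,0],[0,0,0],0.003]]'
python3 st.py .4773 -.376 .2
python3 - <<'E'
from rig import env
import cv2
from h import *
for n in("side","top"):
    c=env.capture(n);cv2.imwrite(f"pics/{n}12.png",c["frame"]);np.savez(n+"12.npz",**c)
E
python3 held.py 12 .5453 -.3775 .201;python3 held.py 12 .5453 -.3775 .082
```

```text
t: 22.4
ee_pos: [0.4785, -0.3762, 0.2025]
eef_rot: [0.001, 0.707, 0.707, 0.0]
ft_force: [-0.3, -0.2, -0.8]
opening: 0.0072
t 22.4 p [ 0.4785 -0.3762  0.2025] phi 90.06 tilt 0.07 F [-0.3 -0.2 -0.8] open 0.0072 q6 -0.77
tool delta [ 0.0002 -0.0012  0.0025]
side rim 387 slope deg [-0.32 -0.34] z 0.2037 circ [ 0.5452 -0.3771  0.0694] [ 0.5453 -0.3769]
top rim 555 slope deg [-0.13 -0.1 ] z 0.2027 circ [ 0.5455 -0.376   0.0694] [ 0.5457 -0.3757]
side rim 278 slope deg [ 0.15 -1.14] z 0.0835 circ [ 0.5455 -0.3792  0.0695] [ 0.5454 -0.3788]
top rim 262 slope deg [ 0.08 -0.41] z 0.0813 circ [ 0.546  -0.3795  0.0714] [ 0.5454 -0.3765]
```

View pics/side12.png

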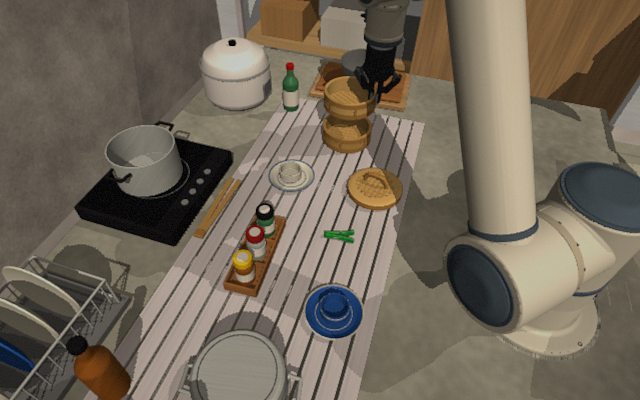

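View pics/top12.png

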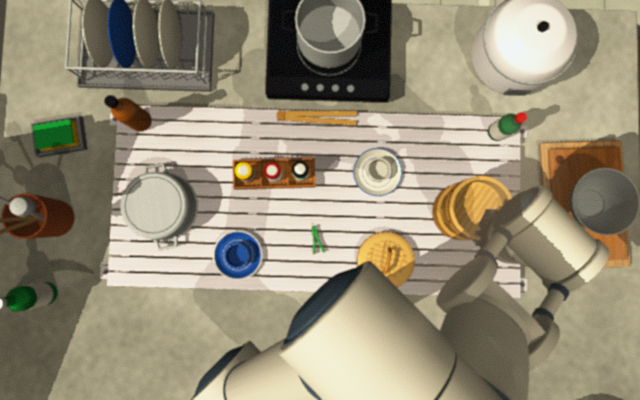

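```bash
python3 -m handwheel '[[[-0.001,-0.0003,0.01],[0,0,0],0.003],[[0,0,0.02],[0,0,0],0.003],[[0,0,0.02],[0,0,0],0.003],[[0,0,0.01],[0,0,0],0.003],[[0,0,0.005],[0,0,0],0.003],[[0,0,0.003],[0,0,0],0.003],[[0,0,0.002],[0,0,0],0.003],[[0,0,0],[0,0,0],0.003],[[0,0,0],[0,0,0],0.003]]'
python3 -m handwheel '[[[0,0,0.002],[0,0,0],0.003],[[0,0,0.001],[0,0,0],0.003],[[0,0,0],[0,0,0],0.003]]'
python3 st.py .4775 -.377 .128
```

```text
t: 23.25
ee_pos: [0.478, -0.3778, 0.1319]
eef_rot: [0.001, 0.707, 0.707, 0.0]
ft_force: [0.2, 0.1, -0.8]
opening: 0.0071
t: 23.5
ee_pos: [0.4778, -0.3776, 0.1283]
eef_rot: [0.0, 0.707, 0.707, -0.0]
ft_force: [1.1, -0.7, -1.8]
opening: 0.0075
t 23.5 p [ 0.4778 -0.3776  0.1283] phi 90.02 tilt 0.01 F [ 1.1 -0.7 -1.8] open 0.0075 q6 -0.77
tool delta [ 0.0006 -0.0003  0.0003]
```

```bash
python3 -m handwheel '[[[0,0,0.001],[0,0,0],0.003],[[0,0,0],[0,0,0],0.003],[[0,0,0],[0,0,0],0.003]]'
python3 -m handwheel '[[[0,0,0.001],[0,0,0],0.003],[[0,0,0],[0,0,0],0.003],[[0,0,0],[0,0,0],0.003]]'
```

```text
t: 23.75
ee_pos: [0.4778, -0.3776, 0.128]
eef_rot: [0.0, 0.707, 0.707, 0.0]
ft_force: [-3.0, 2.2, 8.9]
opening: 0.0071
t: 24.0
ee_pos: [0.4778, -0.3777, 0.1279]
eef_rot: [0.001, 0.707, 0.707, -0.0]
ft_force: [-7.2, 4.7, 23.7]
opening: 0.0073
```

```bash
python3 -m handwheel '[[[0,0,-0.0015],[0,0,0],0.01],[[0,0,0],[0,0,0],0.02],[[0,0,0],[0,0,0],0.035],[[0,0,0],[0,0,0],0.035],[[0,0,0],[0,0,0],0.035],[[0,0,-0.01],[0,0,0],0.035],[[0,0,-0.03],[0,0,0],0.035],[[0,0,-0.04],[0,0,0],0.035],[[0,0,-0.04],[0,0,0],0.035],[[0,0,-0.03],[0,0,0],0.035],[[0.02,-0.02,-0.02],[0,0,0],0.035],[[0.03,-0.02,0],[0,0,0],0.035],[[0.03,0,0],[0,0,0],0.035],[[0,0,0],[0,0,0],0.035],[[0,0,0],[0,0,0],0.035]]' 60
python3 st.py .414 -.1825 .2
python3 - <<'E'
from rig import env
import cv2
from h import *
for n in("side","top"):
    c=env.capture(n);cv2.imwrite(f"pics/{n}13.png",c["frame"]);np.savez(n+"13.npz",**c)
E
python3 held.py 13 .5453 -.3775 .129
```

```text
t: 25.25
ee_pos: [0.4376, -0.2965, 0.2989]
eef_rot: [0.0, 0.707, 0.708, 0.0]
ft_force: [1.0, -0.5, 0.3]
opening: 0.035
t 25.25 p [ 0.4376 -0.2965  0.2989] phi 90.1 tilt 0.06 F [ 1.  -0.5  0.3] open 0.035 q6 -0.71
tool delta [ 0.1141 -0.0235  0.0988]
side rim 413 slope deg [-0.06 -0.28] z 0.1297 circ [ 0.5445 -0.3786  0.0694] [ 0.5445 -0.3785]
top rim 450 slope deg [0.02 0.19] z 0.128 circ [ 0.5444 -0.377   0.0694] [ 0.5447 -0.3767]
```

View pics/side13.png

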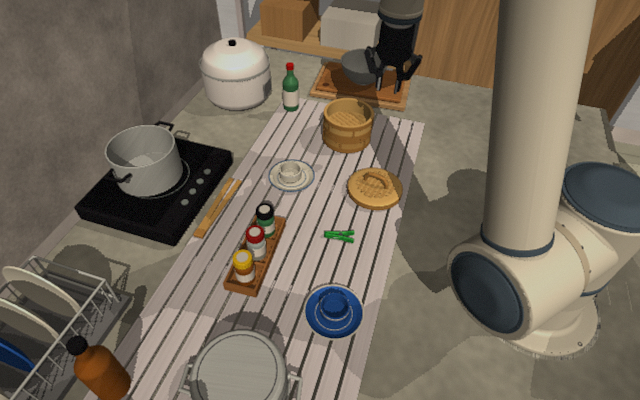

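View pics/top13.png

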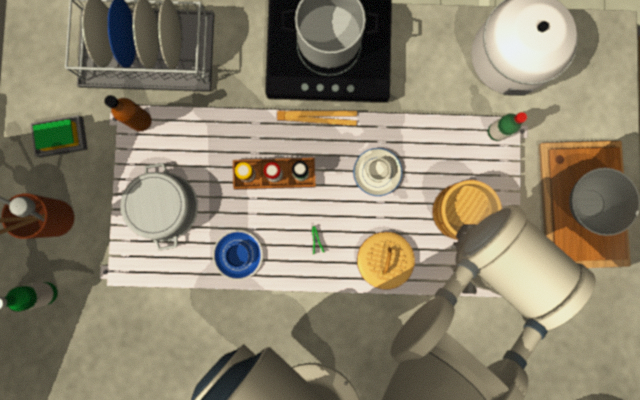

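```bash
python3 -m handwheel '[[[0,0,0],[0,0,-7.14],0.04],[[0,0,0],[0,0,-7.14],0.04],[[0,0,0],[0,0,-7.14],0.04],[[0,0,0],[0,0,-7.14],0.04],[[0,0,0],[0,0,-7.14],0.04],[[0,0,0],[0,0,-7.14],0.04],[[0,0,0],[0,0,-7.14],0.04],[[0,0,0],[0,0,-7.14],0.04],[[0,0,0],[0,0,-7.14],0.04],[[0,0,0],[0,0,-7.14],0.04],[[0,0,0],[0,0,-7.14],0.04],[[0,0,0],[0,0,0],0.04],[[0,0,0],[0,0,0],0.04]]' 60
python3 st.py .4136 -.1825 .2
python3 - <<'E'
from h import *
for t in("0","9","13"):
  for n in("side","top"):
    c=load(n+t+".npz");W=cloud(c)
    Z=(np.hypot(W[...,0]-.4136,W[...,1]+.1825)<.05)&(W[...,2]>.074)&(W[...,2]<.105);P=W[Z]
    if len(P)<30: continue
    v=np.linalg.svd(P[:,:2]-P[:,:2].mean(0))[2][0]; a=np.degrees(np.arctan2(v[1],v[0]))%180
    R=(P[:,:2]-[.4136,-.1825])@np.array([[v[0],-v[1]],[v[1],v[0]]])
    T=P[P[:,2]>.088]
    print(t,n,len(P),a.round(2),P.mean(0).round(4),"range",R.min(0).round(3),R.max(0).round(3),np.percentile(P[:,2],97).round(4),"bar",T.mean(0).round(4))
E
```

```text
t: 26.43
ee_pos: [0.4379, -0.2983, 0.2976]
eef_rot: [-0.0, 0.102, 0.995, 0.0]
ft_force: [0.5, -0.3, -0.8]
opening: 0.0401
t 26.43 p [ 0.4379 -0.2983  0.2976] phi 168.29 tilt 0.01 F [ 0.5 -0.3 -0.8] open 0.0401 q6 -2.08
tool delta [0.0472 0.1084 0.0976]
0 side 107 168.93 [ 0.4122 -0.1828  0.0898] range [-0.034 -0.004] [0.034 0.007] 0.0979 bar [ 0.4138 -0.1832  0.0937]
0 top 108 168.67 [ 0.414  -0.1821  0.09  ] range [-0.033 -0.005] [0.033 0.005] 0.0973 bar [ 0.4126 -0.1818  0.093 ]
9 top 107 168.73 [ 0.4139 -0.182   0.09  ] range [-0.033 -0.005] [0.032 0.005] 0.0975 bar [ 0.4136 -0.1819  0.0928]
13 side 108 169.56 [ 0.4125 -0.1829  0.0896] range [-0.034 -0.004] [0.033 0.007] 0.098 bar [ 0.4138 -0.1835  0.0937]
13 top 107 168.66 [ 0.4137 -0.182   0.0899] range [-0.032 -0.005] [0.033 0.005] 0.0969 bar [ 0.4121 -0.1816  0.093 ]
```

Both views agree on the handle bar, at (0.4135, -0.1825) with a yaw of about 168.7°. I'll approach it.

```bash
python3 -m handwheel '[[[0.016,0.036,0],[0,0,0],0.04],[[0.016,0.036,0.02],[0,0,0],0.04],[[0.015,0.036,0.03],[0,0,0],0.04],[[0,0,0.04],[0,0,0],0.04],[[0,0,0.04],[0,0,0],0.04],[[0,0,0.02],[0,0,0],0.04],[[0,0,0],[0,0,0],0.04],[[0,0,0],[0,0,0],0.04],[[0,0,0],[0,0,0],0.04]]' 60
python3 st.py .4135 -.1825 .094
python3 - <<'E'
from rig import env
import cv2
c=env.capture("side");cv2.imwrite("pics/s14.png",cv2.resize(c["frame"][110:270,280:520],None,fx=3,fy=3))
E
```

```text
t: 27.18
ee_pos: [0.4155, -0.1911, 0.1547]
eef_rot: [0.001, 0.101, 0.995, -0.0]
ft_force: [1.0, -0.3, 0.7]
opening: 0.04
t 27.18 p [ 0.4155 -0.1911  0.1547] phi 168.43 tilt 0.09 F [ 1.  -0.3  0.7] open 0.04 q6 -1.93
tool delta [0.0038 0.0081 0.0607]
```

View pics/s14.png

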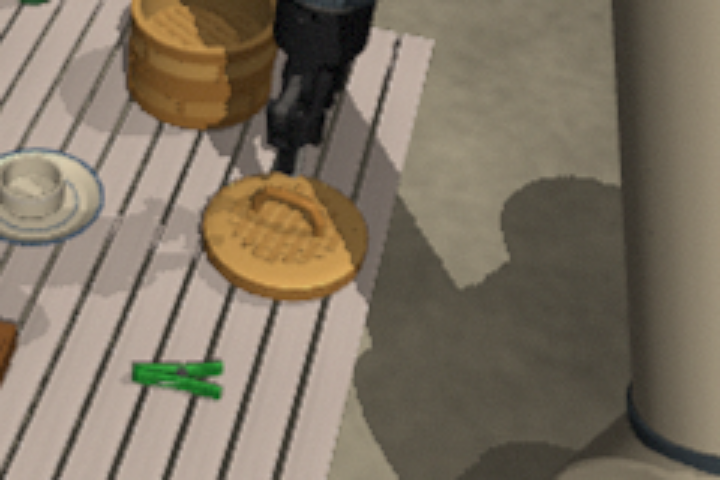

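```bash
python3 -m handwheel '[[[0.0038,0.0081,0],[0,0,0],0.04],[[0,0,0.015],[0,0,0],0.04],[[0,0,0.02],[0,0,0],0.04],[[0,0,0],[0,0,0],0.04],[[0,0,0],[0,0,0],0.04]]' 60
python3 st.py .4135 -.1825 .094
python3 - <<'E'
from rig import env
import cv2
c=env.capture("side");cv2.imwrite("pics/s15.png",cv2.resize(c["frame"][110:270,280:520],None,fx=3,fy=3))
E
```

```text
t: 27.65
ee_pos: [0.4124, -0.1814, 0.119]
eef_rot: [-0.0, 0.1, 0.995, 0.0]
ft_force: [-0.5, -0.2, 0.0]
opening: 0.04
t 27.65 p [ 0.4124 -0.1814  0.119 ] phi 168.53 tilt 0.04 F [-0.5 -0.2  0. ] open 0.04 q6 -1.92
tool delta [-0.0013 -0.0009  0.025 ]
```

View pics/s15.png

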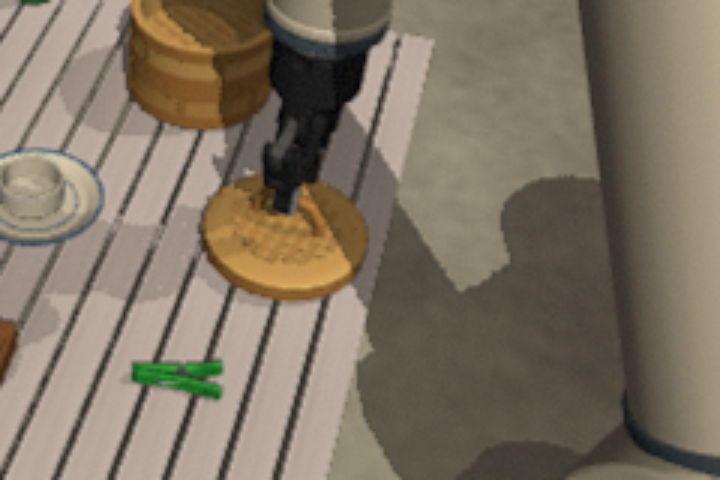

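The near finger stands in front of the middle of the handle, at about (285,210) in the crop. I'll go down and close.

```bash
python3 -m handwheel '[[[-0.0013,-0.0009,0.01],[0,0,0],0.04],[[0,0,0.01],[0,0,0],0.04],[[0,0,0.005],[0,0,0],0.04],[[0,0,0],[0,0,0],0.04],[[0,0,0],[0,0,0],0.04]]' 60
python3 st.py .4135 -.1825 .094
python3 -m handwheel '[[[0,0,0],[0,0,0],0.025],[[0,0,0],[0,0,0],0.015],[[0,0,0],[0,0,0],0.006],[[0,0,0],[0,0,0],0.004],[[0,0,0],[0,0,0],0.004],[[0,0,0],[0,0,0],0.004],[[0,0,0],[0,0,0],0.004]]' 60
python3 st.py .4135 -.1825 .094
```

```text
t: 28.12
ee_pos: [0.4139, -0.183, 0.0942]
eef_rot: [0.0, 0.1, 0.995, -0.0]
ft_force: [-0.2, 0.1, -0.2]
opening: 0.0397
t 28.12 p [ 0.4139 -0.183   0.0942] phi 168.55 tilt 0.02 F [-0.2  0.1 -0.2] open 0.0397 q6 -1.92
tool delta [0.0004 0.0004 0.0002]
t: 28.7
ee_pos: [0.4139, -0.183, 0.0941]
eef_rot: [0.0, 0.1, 0.995, -0.0]
ft_force: [-0.8, 0.4, 9.7]
opening: 0.0081
t 28.7 p [ 0.4139 -0.183   0.0941] phi 168.56 tilt 0.05 F [-0.8  0.4  9.7] open 0.0081 q6 -1.92
tool delta [0.0005 0.0004 0.0001]
```

```bash
python3 -m handwheel '[[[0,0,-0.004],[0,0,0],0.004],[[0,0,-0.01],[0,0,0],0.004],[[0,0,-0.02],[0,0,0],0.004],[[0,0,-0.03],[0,0,0],0.004],[[0,0,-0.03],[0,0,0],0.004],[[0,0,-0.03],[0,0,0],0.004],[[0,0,-0.02],[0,0,0],0.004],[[0,0,-0.01],[0,0,0],0.004],[[0,0,0],[0,0,0],0.004],[[0,0,0],[0,0,0],0.004],[[0,0,0],[0,0,0],0.004]]'
python3 st.py .5446 -.3777 .25
python3 - <<'E'
from rig import env
import cv2
from h import *
for n in("side","top"):
    c=env.capture(n);cv2.imwrite(f"pics/{n}16.png",c["frame"]);np.savez(n+"16.npz",**c)
E
```

```text
t: 29.62
ee_pos: [0.4132, -0.1826, 0.2468]
eef_rot: [-0.001, 0.1, 0.995, 0.0]
ft_force: [0.1, 0.3, -1.0]
opening: 0.0081
t 29.62 p [ 0.4132 -0.1826  0.2468] phi 168.55 tilt 0.07 F [ 0.1  0.3 -1. ] open 0.0081 q6 -1.92
tool delta [-0.1675 -0.1651 -0.0035]
```

View pics/side16.png

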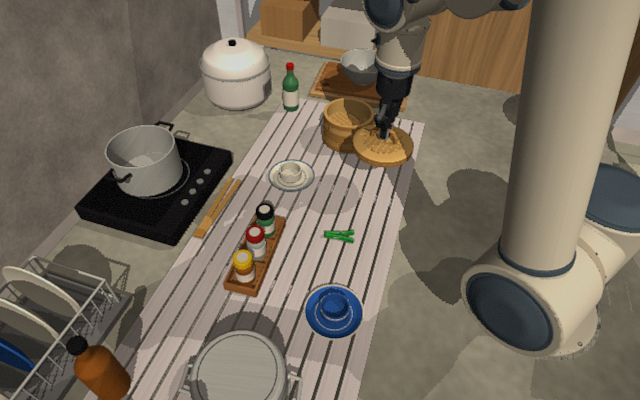

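```bash
python3 -m handwheel '[[[-0.0115,-0.0111,-0.005],[0,0,0],0.004],[[-0.024,-0.0236,0],[0,0,0],0.004],[[-0.024,-0.0236,0],[0,0,0],0.004],[[-0.024,-0.0236,0],[0,0,0],0.004],[[-0.024,-0.0236,0],[0,0,0],0.004],[[-0.024,-0.0236,0],[0,0,0],0.004],[[-0.024,-0.0236,0],[0,0,0],0.004],[[-0.012,-0.012,0],[0,0,0],0.004],[[0,0,0],[0,0,0],0.004],[[0,0,0],[0,0,0],0.004],[[0,0,0],[0,0,0],0.004]]'
python3 st.py .5446 -.3777 .205
```

```text
t: 30.63
ee_pos: [0.5446, -0.3769, 0.2514]
eef_rot: [-0.001, 0.1, 0.995, 0.001]
ft_force: [-0.1, 0.9, -1.5]
opening: 0.0082
t 30.63 p [ 0.5446 -0.3769  0.2514] phi 168.56 tilt 0.12 F [-0.1  0.9 -1.5] open 0.0082 q6 -2.07
tool delta [-0.0002 -0.0009  0.0464]
```

```bash
python3 -m handwheel '[[[0,-0.0009,0.015],[0,0,0],0.004],[[0,0,0.02],[0,0,0],0.004],[[0,0,0.01],[0,0,0],0.004],[[0,0,0],[0,0,0],0.004],[[0,0,0],[0,0,0],0.004]]'
python3 st.py .5446 -.3777 .187
python3 - <<'E'
from rig import env
import cv2
from h import *
for n in("side","top"):
    c=env.capture(n);cv2.imwrite(f"pics/{n}17.png",c["frame"]);np.savez(n+"17.npz",**c)
    W=cloud(c).astype(np.float32)
    Z=(np.hypot(W[...,0]-.545,W[...,1]+.378)<.09)&(W[...,2]>.155)&(W[...,2]<.178);P=W[Z]
    h=cv2.convexHull(np.ascontiguousarray(P[:,:2]))[:,0]
    print(n,len(P),np.median(P[:,2]),circ(h).round(4),circ(h,.073).round(4))
E
```

```text
t: 31.05
ee_pos: [0.5447, -0.3778, 0.2075]
eef_rot: [-0.0, 0.1, 0.995, 0.0]
ft_force: [-0.1, -0.4, -0.8]
opening: 0.0081
t 31.05 p [ 0.5447 -0.3778  0.2075] phi 168.58 tilt 0.06 F [-0.1 -0.4 -0.8] open 0.0081 q6 -2.07
tool delta [0.0001 0.0001 0.0205]
side 1173 0.1723277 [ 0.5439 -0.3791  0.0748] [ 0.5439 -0.3777]
top 1482 0.17054223 [ 0.5439 -0.3772  0.0741] [ 0.5443 -0.3765]
```

View pics/side17.png

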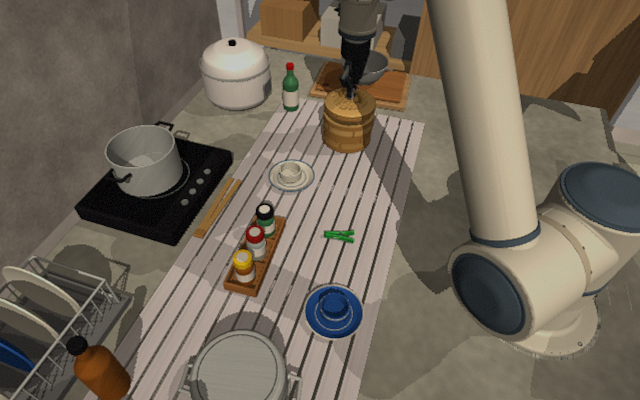

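View pics/top17.png

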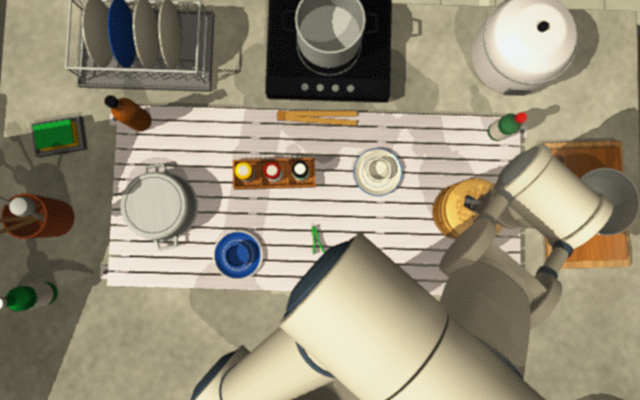

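```bash
python3 -m handwheel '[[[0,0,0.008],[0,0,0],0.004],[[0,0,0.006],[0,0,0],0.004],[[0,0,0.003],[0,0,0],0.004],[[0,0,0.002],[0,0,0],0.004],[[0,0,0],[0,0,0],0.004],[[0,0,0],[0,0,0],0.004]]'
python3 -m handwheel '[[[0,0,0.001],[0,0,0],0.004],[[0,0,0.001],[0,0,0],0.004],[[0,0,0],[0,0,0],0.004],[[0,0,0],[0,0,0],0.004]]'
```

```text
t: 31.65
ee_pos: [0.545, -0.3785, 0.1884]
eef_rot: [-0.0, 0.1, 0.995, 0.0]
ft_force: [-0.3, -0.0, -1.2]
opening: 0.0084
t: 31.98
ee_pos: [0.5452, -0.3786, 0.1872]
eef_rot: [0.0, 0.1, 0.995, -0.0]
ft_force: [-1.5, 0.7, 5.0]
opening: 0.008
```

```bash
python3 -m handwheel '[[[0,0,0],[0,0,0],0.012],[[0,0,0],[0,0,0],0.022],[[0,0,0],[0,0,0],0.035],[[0,0,0],[0,0,0],0.035],[[0,0,0],[0,0,0],0.035],[[0,0,-0.005],[0,0,0],0.035],[[0,0,-0.015],[0,0,0],0.035],[[0,0,-0.03],[0,0,0],0.035],[[0,0,-0.04],[0,0,0],0.035],[[0,0,-0.04],[0,0,0],0.035],[[0.03,0,0],[0,0,0],0.035],[[0.04,0,0],[0,0,0],0.035],[[0.04,0,0],[0,0,0],0.035],[[0.04,0,0],[0,0,0],0.035],[[0,0,0],[0,0,0],0.035],[[0,0,0],[0,0,0],0.035]]' 
python3 st.py
python3 - <<'E'
from rig import env
import cv2
from h import *
for n in("side","top"):
    c=env.capture(n);cv2.imwrite(f"pics/{n}18.png",c["frame"]);np.savez(n+"18.npz",**c)
    W=cloud(c).astype(np.float32)
    Z=(np.hypot(W[...,0]-.545,W[...,1]+.378)<.09)&(W[...,2]>.135)&(W[...,2]<.165);P=W[Z]
    h=cv2.convexHull(np.ascontiguousarray(P[:,:2]))[:,0]
    print(n,"lid",len(P),np.median(P[:,2]),circ(h).round(4),circ(h,.073).round(4))
    Z=(np.hypot(W[...,0]-.545,W[...,1]+.378)<.045)&(W[...,2]>.168)&(W[...,2]<.21);P=W[Z]
    if len(P)>20:print("handle",len(P),P.mean(0).round(4),np.percentile(P[:,2],97).round(4))
    for k,x,y,z in(("jar",.63,.113,.119),("dish",.4153,.1995,.066)):
        Z=(np.hypot(W[...,0]-x,W[...,1]-y)<.035)&(np.abs(W[...,2]-z)<.006);P=W[Z];print(k,len(P),P.mean(0).round(4),circ(P).round(4))
E
```

```text
t: 33.32
ee_pos: [0.3965, -0.3484, 0.3174]
eef_rot: [0.0, 0.1, 0.995, -0.0]
ft_force: [0.4, -0.5, 0.3]
opening: 0.0351
t 33.32 p [ 0.3965 -0.3484  0.3174] phi 168.46 tilt 0.04 F [ 0.4 -0.5  0.3] open 0.0351 q6 -2.2
side lid 1267 0.15229732 [ 0.5448 -0.3803  0.0751] [ 0.5446 -0.3792]
handle 94 [ 0.5428 -0.3777  0.1828] 0.1916
jar 243 [0.6287 0.1125 0.12  ] [0.6289 0.112  0.0152]
dish 252 [0.4157 0.1983 0.066 ] [0.4154 0.1987 0.0289]
top lid 2871 0.1501784 [ 0.5442 -0.3779  0.074 ] [ 0.5442 -0.3775]
handle 128 [ 0.5423 -0.3765  0.1825] 0.1894
jar 216 [0.6287 0.1127 0.1189] [0.6289 0.1127 0.0145]
dish 147 [0.4151 0.2019 0.0653] [0.415  0.2001 0.0289]
```

View pics/side18.png

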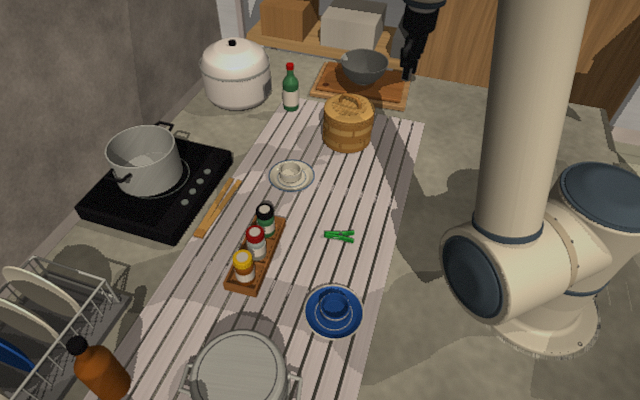

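View pics/top18.png

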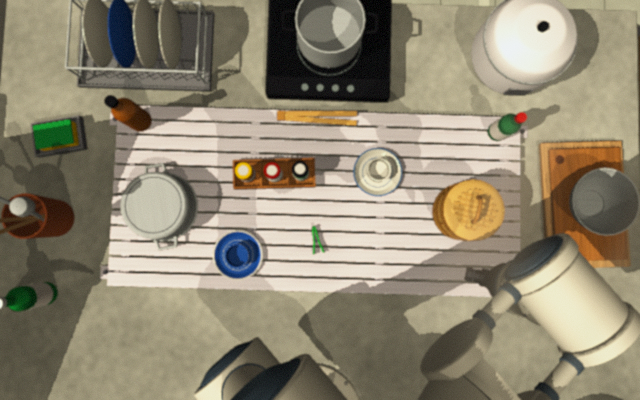

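The lid sits level and centred at about (348,110) in the side view, and everything else is in its place. I'll hand in.

```bash
python3 -c "
from rig import env
print(env.sign_off())"
```

```text
the job is handed in; nothing more can be done
None
```

I took the pile apart from the top, put all four things away and handed the job in at about 33 s of the 122 s. `sign_off` gives no verdict, so the checks below are from my last pictures only.

| Thing | Where it stands | Offset from the middle | Allowed |
|---|---|---|---|
| Jar | Middle bay of the tray | about 2 mm | 12 mm |
| Blue dish | Blue saucer | about 2 mm | 12 mm |
| Bamboo basket (measured before the lid went on) | Other basket, rim at z ≈ 0.129 m as expected | about 1 mm | 10 mm |
| Lid | On the basket, top at about 0.151 m (expected about 0.153 m) | about 1–3 mm | 10 mm |

- **Setting down:** I lowered each thing until the wrist force showed contact before opening the fingers. The largest reading was 30 N, for the dish.
- **Bystanders:** the pot, white dish and clip look unmoved by eye; I did not measure them again.
- **At the end:** the gripper hung free, well clear of everything.
- **Where checks disagreed:** the two cameras differed by 1–3 mm on some centres. The top view put the saucer rim up to 6 mm off in y, and I judged the side view's fit of it more reliable. Even on the top view's figure the dish stays inside its tolerance.

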